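# Load the sample lid feeder and slide it to the feed station

### The arm

A 7-joint arm with a two-finger parallel gripper is mounted at the origin on the work surface. World frame = base frame: x ahead of the robot, y to its left, z up, the work surface at z = 0. Lengths are in m, angles in rad, forces in N, time in s.
With the tool pointing down it reaches from about 0.375 to 0.925 m from the base axis. Payload 3.1 kg.
Tool frame: the origin (TCP) lies between the finger pads; the fingertips stand 14 mm ahead of it and the grasp point (between the pads) lies 5 mm behind it; z points along the fingers, y is the line along which they close (so a half turn about z gives the same grasp; the last joint's range is limited). The gripper opens to 85 mm and grips with 20 to 120 N. Pads are 22 mm wide; open, the fingers measure 114 mm over their backs; the gripper's body (76 mm by 85 mm) begins 54 mm behind the grasp point. The pads swing forward as they close: fully open they stand 13 mm farther back than shut.
Start: joints at [1.117, 0.383, 0.044, 1.598, -0.018, 1.161, -0.05], TCP at [0.226, -0.609, 0.245] pointing down, gripper open.
Joint ranges: [-2.61, 2.61], [-0.41, 2.15], [-1.48, 1.57], [0, 2.5], [-1.57, 4.71], [0.05, 1.97], [-2.85, 2.85]. Speed limits (rad/s): [2.79, 2.79, 3.14, 3.14, 3.14, 3.14, 3.14].

### API

Orientations are given as [roll, pitch, yaw] about the fixed x, y, z axes, in that order (R = Rz(yaw) Ry(pitch) Rx(roll)).
In Python, from cell import ctrl gives the robot as it stands.
- The arm moves only by the shell command python3 -m pendant 'ROWS' [OPENING]. ROWS is JSON, a list of rows, each a list of 6 numbers: the shift along the tool's x, y, z scaled (see below), then the turn, a rotation vector about the tool's x, y, z scaled (see below). A call has 1 to 5 rows; each row is the pose to reach, as a shift and turn from the pose commanded when the call began, along the tool's axes at that moment; what a row does not reach only later rows make up. The controller multiplies each number of a shift by 60 cm and each number of a turn by pi/4 rad. A row lasts 1/10 s, in which the tool goes at most 50 mm and 8.59 degrees, less where a joint would pass 70% of its speed; a pose out of reach is approached as far as the arm can. A call with a number of a shift or a turn outside -1 to 1 is refused whole. A call with a gripper value outside its range is refused whole. OPENING is the opening, from 0 (shut) to 1 (fully open), set as the call begins (- or left out, the last holds). The fingers move at their own pace and stop on an object; the grip force is fixed at half the most. Time passes only in rows, so rows that repeat a pose let the fingers close. It gives the time, the measured TCP pose, the force, the opening and the grip force at its end, in the units of the state.
- ctrl.read_state(): the state, without advancing time (a new reading comes with each control period).
- ctrl.capture(name): name is "side" or "top"; returns a dict with "img" (384x512x3 uint8, red, green, blue), "camera_matrix" (3x3 intrinsics, pixels), "D" ([k1, k2, p1, p2, k3] as OpenCV has them; the pictures are not rectified), "origin" and "orientation" of the camera in the world. Camera axes: x right, y down, z forward; pixel columns grow to the right and rows downward; lengths in m; the calibration is good to about 2 mm. A picture is of the moment at which its call begins. There is no depth.
- ctrl.finish_job(): hands the job in; it is judged then, once.
Trained networks look in the newest picture that a camera, given by its name, has taken for a name from the list of things; names that differ only in an ending like _2 or _b are one class to them, and where a whole thing is asked for, a point or a joint stands for the part that bears it (a point fixed in the world has none). Each returns a list of dicts, best first, with "conf" (0 to 1); they miss things now and then, are a little off and sometimes report something else, mostly with a low value. They report only what shows in the picture. A call takes as long as a camera call. They do not tell look-alikes from the thing itself.
- ctrl.regions_of(thing, camera): "mask" (384x512 bool, what is visible of it) and "box" ([left, top, right, bottom] in pixels, round what is visible of it).
The state is a dict: "time_s": time; "joint_pos": joint angles; "joint_velocities": joint speeds; "effort": joint torques, N m; "position": TCP position; "tcp_rot": TCP orientation; "force": force on the tool from outside, world axes, zero at the start; "moment": the same for the moment, N m; "width": opening from 0.0 (shut) to 1.0 (fully open); "grip_force": force on a finger pad.
Only numpy, scipy, OpenCV 4.12 (cv2) and the standard library are available. Lean on these libraries where they do the work, as an engineer would, in place of code of your own. Each camera call takes 0.05 s, during which the arm holds its last target. There are 200 camera calls.

### The job

Get the bench lid feeder ready for the capping demo: first slide the empty magazine carrier back along its rail until it sits in the loading station, then put every loose pink lid that lies on the table into the magazine, pressing each one down against the spring follower until it has snapped under both side catches. Only when all the lids are in, slide the loaded carrier along the rail into the feed station and let go; do not disturb the cup, the jar or the brass fitting.

Things in the scene. Friction and masses are not known exactly. Their poses are not given: they have to be found in the camera images.
- feeder: fixed aluminium rail base of the lid feeder, 440 mm long (its y), 100 mm wide (its x), lying roughly crosswise in front of the robot; origin at the centre of its underside on the table, z up, +y along the rail from the loading to the feed station (roughly to the robot's left). Low guide strips, top 16 mm above the table
- carrier (a joint): position of the magazine carrier along the rail in m, growing along the feeder's +y: 0 = in the loading station's detent, 0.200 = in the feed station's; stops at -0.012 and 0.212. It drags with 0.5 N and stays where left between stations; each detent is a sprung ball between two ridges, takes about 4 N to enter or leave and centres the carrier when let go within 3 mm
- handle (a point): top centre of the carrier's black upright handle block: 16 mm along the rail, 20 mm across, from 34 to 112 mm above the table, 80 mm from the magazine axis on the carrier's +x side (beyond the magazine as the robot sees it). Can be pinched from above across its 16 mm and moved along the rail; axes as the feeder's
- load_station (a point): where mouth is when the carrier sits in the loading station; fixed on the feeder, 100 mm from its middle towards the -y end, which has a low aluminium end block (28 mm high)
- feed_station (a point): where mouth is when the carrier sits in the feed station; fixed on the feeder, 100 mm from its middle towards the +y end, which has a black end block (50 mm high) with a steel button on top
- mouth (a point): point on the magazine's vertical axis level with the flat underside of the two catches, 106 mm above the table; moves with the carrier, axes as the feeder's. The magazine: four 12 mm steel posts at the diagonals, 37.5 mm from the axis, 41 mm gaps between neighbours, 1.5 mm play round a lid; straight to 14 mm above this point, tapered to their tips at 28 mm. Its +y and -y sides are open for fingers
- catch_a (a joint): spring catch on the magazine's -x side: how far it is pushed outwards, in m, 0 = closed, at most 0.007. Closed it reaches to 26.5 mm from the axis; its inner face is a ramp rising outwards to 17 mm above mouth, so a lid laid in rests on the ramps with its underside about 8 mm above mouth. Grey housings 45 to 55 mm from the axis on both x sides end 8 mm below mouth
- catch_b (a joint): the same catch on the +x side. A lid pushed down in its middle until its top is 1 to 4 mm below mouth forces both catches apart, then they snap back over it and hold it against the spring; this takes about 8 to 20 N. Lids already in are pushed down beneath the new one
- follower (a joint): how far the white spring follower plate (52 mm diameter) in the magazine is pressed down, in m: 0 = empty, its top 4 mm below mouth; full travel 0.063; one lid held under the catches reads 0.008, each further one adds 0.012 (five 0.056). Spring 2.4 N at 0, rising 80 N/m
- cup: bystander: white cup, 76 mm wide, 70 mm high, origin at the centre of its underside
- jar: bystander: glass jar with a white cap, 70 mm wide, 90 mm high, origin at the centre of its underside
- fitting: bystander: brass pipe fitting, 50 mm wide, 62 mm high, origin at the centre of its underside
- lid1: a pink plastic jar lid (all alike; three to five are present), a solid disc of 60 mm diameter and 12 mm thick, 35 g, lying flat on the table in front of the rail at the start; origin at its very centre, z along its axis
- lid2: a pink plastic jar lid (all alike; three to five are present), a solid disc of 60 mm diameter and 12 mm thick, 35 g, lying flat on the table in front of the rail at the start; origin at its very centre, z along its axis
- lid3: a pink plastic jar lid (all alike; three to five are present), a solid disc of 60 mm diameter and 12 mm thick, 35 g, lying flat on the table in front of the rail at the start; origin at its very centre, z along its axis
- lid4: a pink plastic jar lid (all alike; three to five are present), a solid disc of 60 mm diameter and 12 mm thick, 35 g, lying flat on the table in front of the rail at the start; origin at its very centre, z along its axis
- lid5: a pink plastic jar lid (all alike; three to five are present), a solid disc of 60 mm diameter and 12 mm thick, 35 g, lying flat on the table in front of the rail at the start; origin at its very centre, z along its axis
Mind the look-alikes: they are no part of the job. Leave any orange or white look-alike of the lid1 alone.

How it is judged:
By the outcome, as a careful person would: the job done as asked, in the order asked, and still so for the second after the job is handed in, with the robot touching nothing.
Of lid1, lid2, lid3, lid4, lid5 only 3 to 5 are there at a start; the rules pass over those that are not, and their reading is None.
At some moment in a run one of lid1, lid2, lid3, lid4, lid5 may be knocked a few centimetres aside while the robot is not near it.
Once in a run the grip may slacken for a moment while it holds something.
It also fails if it takes over 210 s, if anything falls off the work surface, if the arm or the gripper's body presses on something with over 40 N, if the wrist force passes 120 N, or if a joint passes its speed limit or range.

## Working session

There is one attempt and no reset: what is moved stays moved. The work goes in short steps, Python scripts to look and compute and a shell command to move; the robot and the scene stay as the last step left them, time stands still between calls to the robot, and variables do not carry over. Pictures are saved under pics/ and viewed, at most 14 in all, crops included, and the job is handed in when it is done.

```bash
ls; mkdir -p pics; cat > h.py <<'E'
import numpy as np, cv2
from cell import ctrl
from scipy.spatial.transform import Rotation as R
def cap(n,save=None):
    c=ctrl.capture(n)
    if save: cv2.imwrite('pics/'+save+'.png',c['img'][:,:,::-1])
    return c
def camR(c):
    o=np.array(c['orientation'])
    if o.shape==(3,3): return o
    return R.from_euler('xyz',o).as_matrix() if o.size==3 else R.from_quat(o).as_matrix()
def ray(c,uv):
    p=cv2.undistortPoints(np.array([[uv]],float),np.array(c['camera_matrix']),np.array(c['D']))[0,0]
    return np.array(c['origin']),camR(c)@np.array([p[0],p[1],1])
def atz(c,uv,z):
    o,d=ray(c,uv); return o+d*(z-o[2])/d[2]
def proj(c,P):
    Rm=camR(c); q=(np.atleast_2d(P)-c['origin'])@Rm
    return cv2.projectPoints(q,np.zeros(3),np.zeros(3),np.array(c['camera_matrix']),np.array(c['D']))[0][:,0]
def tri(r1,r2):
    A=np.zeros((3,3));b=np.zeros(3)
    for o,d in (r1,r2):
        d=d/np.linalg.norm(d);M=np.eye(3)-np.outer(d,d);A+=M;b+=M@o
    return np.linalg.solve(A,b)
E
python3 - <<'E'
from h import *
for n in('side','top'):
    c=cap(n,n+'0'); print(n,c['origin'],c['orientation'],c['camera_matrix'],c['D'])
    for t in('lid1','handle','mouth','cup','jar','fitting','feeder'):
        for r in ctrl.regions_of(t,n):
            ys,xs=np.nonzero(r['mask']); print(t,round(r['conf'],2),r['box'],xs.mean().round(1),ys.mean().round(1), c['img'][r['mask']].mean(0).round())
s=ctrl.read_state();print(s)
E
```

```text
pics
side [0.18211241 1.14480221 0.87072284] [-2.14664253e+00 -1.09664231e-03 -2.89541912e+00] [[446.51874025   0.         256.75461233]
 [  0.         446.51874025 199.66077136]
 [  0.           0.           1.        ]] [-0.14577161  0.          0.          0.          0.        ]
lid1 0.82 [236.6, 274.7, 261.4, 292.4] 248.6 286.2 [213. 105. 158.]
lid1 0.69 [289.3, 186.7, 304.4, 196.2] 295.4 188.9 [211. 104. 156.]
lid1 0.68 [262.4, 171.9, 280.9, 181.9] 270.1 177.6 [218. 221. 220.]
lid1 0.59 [319.6, 180.7, 333.5, 193.6] 325.9 185.5 [220. 131.  70.]
lid1 0.58 [273.3, 199.3, 283.6, 211.3] 277.3 204.1 [201. 100. 149.]
lid1 0.57 [253.5, 221.2, 270.4, 237.3] 260.5 228.6 [198.  99. 148.]
lid1 0.5 [313.4, 194.9, 331.4, 205.7] 321.5 200.3 [216. 218. 218.]
lid1 0.5 [298.5, 170.7, 318.2, 179.5] 308.3 174.9 [223. 226. 225.]
mouth 0.77 [185.4, 184.8, 236.1, 231.1] 211.0 210.5 [157. 159. 165.]
cup 0.81 [135.2, 264.6, 162.2, 302.5] 147.9 281.8 [169. 171. 165.]
cup 0.75 [187.6, 186.1, 234.0, 231.5] 211.1 210.5 [158. 161. 166.]
jar 0.79 [225.6, 147.3, 246.4, 175.5] 235.5 161.3 [150. 161. 162.]
fitt
[... 1527 characters left out ...]
array([ 1.11720114,  0.38287907,  0.04388618,  1.597886  , -0.01793373,
        1.1612239 , -0.0499419 ]), 'joint_velocities': array([-2.62323872e-04,  1.09977665e-04,  1.98802981e-06, -5.01782135e-04,
       -3.09769700e-04,  1.19030016e-03, -1.40510543e-03]), 'effort': array([-3.51325152e-04, -4.33372486e+01,  1.02274999e+00, -2.49899322e+01,
        1.05048428e-02,  1.60610907e-03, -1.84641124e-05]), 'position': array([ 0.22645695, -0.60927879,  0.245289  ]), 'tcp_rot': array([-3.14158541e+00, -5.89696006e-05,  3.55798918e-01]), 'force': array([-0.18757848,  0.77490803, -0.38774884]), 'moment': array([-0.00459498, -0.01626645,  0.01833378]), 'grip_force': 0.0, 'width': 0.9966466359312078}
```

```bash
python3 - <<'E'
from h import *
a=cv2.imread('pics/top0.png')[90:310,80:420];cv2.imwrite('pics/top0c.png',cv2.resize(a,None,fx=2.35,fy=2.35,interpolation=3))
b=cv2.imread('pics/side0.png')[130:330,110:360];cv2.imwrite('pics/side0c.png',cv2.resize(b,None,fx=3,fy=3,interpolation=3))
E
```

```text
(no output)
```

View pics/top0c.png

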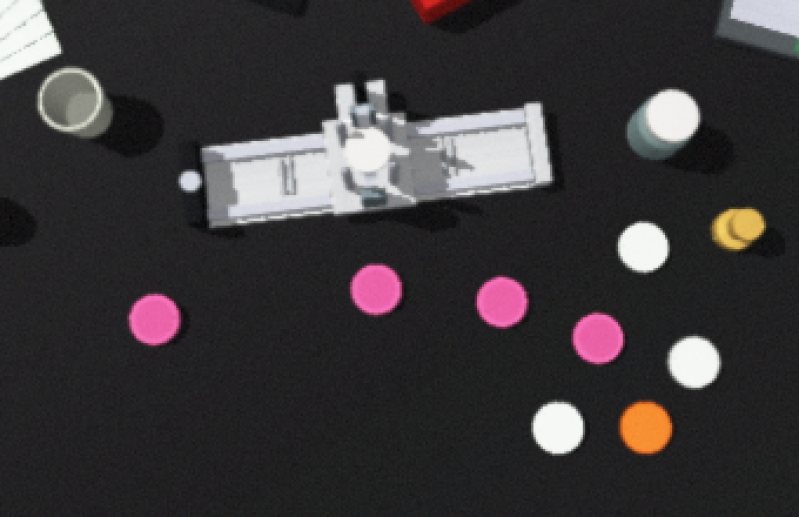

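View pics/side0c.png

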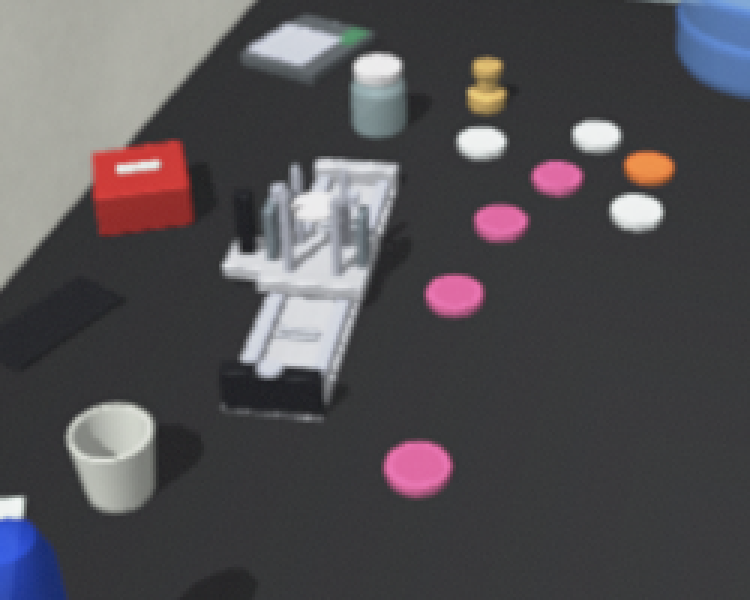

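```bash
python3 - <<'E'
from h import *
a=cv2.imread('pics/top0.png')[115:195,150:320];a=cv2.resize(a,None,fx=4.5,fy=4.5,interpolation=2)
a=np.clip(a.astype(float)**0.75*4,0,255).astype('u1')
cv2.imwrite('pics/top0d.png',a)
b=cv2.imread('pics/side0.png')[175:275,175:250];b=cv2.resize(b,None,fx=6,fy=6,interpolation=2);cv2.imwrite('pics/side0d.png',np.clip(b.astype(float)**0.75*4,0,255).astype('u1'))
E
```

```text
(no output)
```

View pics/top0d.png

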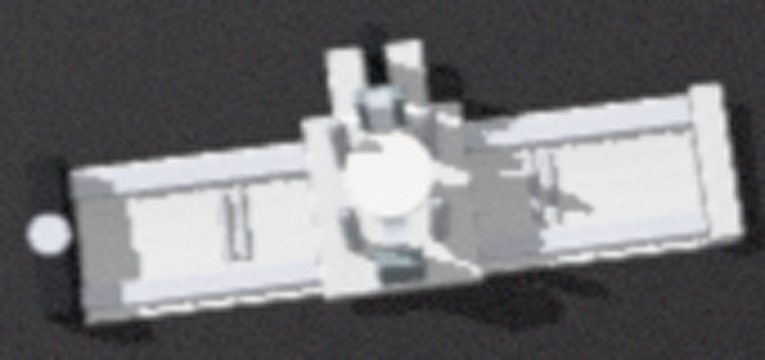

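View pics/side0d.png

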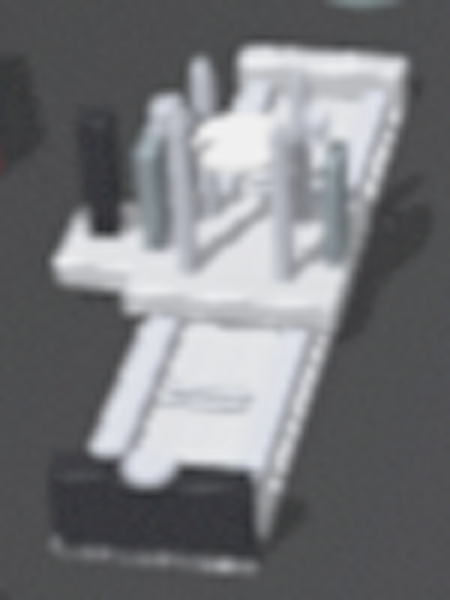

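```bash
cat > fit.py <<'E'
from h import *
from scipy.optimize import least_squares
t=cap('top');s=cap('side')
T=lambda u,v:((u+.5)/4.5-.5+150,(v+.5)/4.5-.5+115)
S=lambda u,v:((u+.5)/6-.5+175,(v+.5)/6-.5+175)
full=[(t,T(722,85),(.05,-.22,.028)),(t,T(745,238),(-.05,-.22,.028))]
lx=[(t,T(80,170),(.05,.016)),(t,T(300,143),(.05,.016)),(t,T(680,95),(.05,.016)),(t,T(90,325),(-.05,0)),(t,T(320,297),(-.05,0)),(t,T(700,250),(-.05,0)),(t,T(48,235),(0,.055))]
car=[(t,T(389,177),(0,0,.102)),(s,S(235,142),(0,0,.102)),(s,S(97,112),(.08,0,.112))]
def res(p):
    x,y,a,q=p;c,n=np.cos(a),np.sin(a);out=[]
    inv=lambda P:np.array([c*(P[0]-x)+n*(P[1]-y),-n*(P[0]-x)+c*(P[1]-y)])
    for C,uv,P in full: out+=list(inv(atz(C,uv,P[2]))-P[:2])
    for C,uv,P in lx: out.append(inv(atz(C,uv,P[1]))[0]-P[0])
    for C,uv,P in car: out+=list(inv(atz(C,uv,P[2]))-np.array([P[0],q-.1]))
    return np.array(out)
r=least_squares(res,[.45,.03,.1,.1],loss='soft_l1',f_scale=.003)
print(r.x, (res(r.x)*1000).round(1))
x,y,a,q=r.x
fp=lambda u,v:np.array([x,y])+R.from_euler('z',a).as_matrix()[:2,:2]@[u,v]
print('handle',fp(.08,q-.1),'handle load',fp(.08,-.1),'handle feed',fp(.08,.1),'load',fp(0,-.1))
print('follower tri',tri(ray(t,car[0][1]),ray(s,car[1][1])))
def pink(c):
    h=cv2.cvtColor(c['img'],cv2.COLOR_RGB2HSV);m=cv2.inRange(h,(150,80,100),(175,255,255))
    n,l,st,ce=cv2.connectedComponentsWithStats(m);return [ce[i] for i in range(1,n) if st[i,4]>40]
pt=pink(t);ps=pink(s)
for p in pt:
    P=atz(t,p,.010);e=[(np.linalg.norm(tri(ray(t,p),ray(s,b))[:2]-P[:2]),tri(ray(t,p),ray(s,b))) for b in ps]
    print('lid',p.round(1),P.round(4),'tri',min(e,key=lambda k:k[0])[1].round(4))
E
python3 fit.py
```

```text
[0.60149252 0.01678756 0.10359825 0.10152847] [ 0.1 -0.  -0.3  0.  -1.4 -1.5 -0.2  0.7  0.2  0.2  0.6 -0.  -3.2  3.5
  3.2 -0.8  0. ]
handle [0.68090554 0.02658088] handle load [ 0.6914049  -0.07440325] handle feed [0.6707223  0.12452445] load [ 0.61183382 -0.08267629]
follower tri [0.60465077 0.01568772 0.09763637]
lid [239.5 212.6] [0.452  0.0108 0.01  ] tri [0.4519 0.0108 0.0044]
lid [293.1 218.1] [ 0.4329 -0.141   0.01  ] tri [ 0.4331 -0.1417  0.0034]
lid [145.3 225.5] [0.4214 0.2779 0.01  ] tri [0.4216 0.2792 0.0048]
lid [333.9 233.6] [ 0.3862 -0.2555  0.01  ] tri [ 0.3863 -0.2568  0.0038]
```

```bash
cat > go.py <<'E'
import sys
from h import *
X0=np.array([.60149,.01679]);A=.1036
F=R.from_euler('z',A).as_matrix()[:2,:2]
def f2w(u,v): return X0+F@[u,v]
def w2f(p): return F.T@(np.array(p)[:2]-X0)
def need(target_f,z):   # feeder coords target, TCP z
    s=ctrl.read_state();Rt=R.from_euler('xyz',s['tcp_rot'])
    w=np.r_[f2w(*target_f),z]-s['position']
    d=Rt.inv().apply(w)
    goal=R.from_euler('xyz',[np.pi,0,A]);r=(Rt.inv()*goal).as_rotvec()
    print('shift units',(d/.6).round(4),'turn units',(r/(np.pi/4)).round(4),'| TCP f',w2f(s['position']).round(4),'z',s['position'][2].round(4),'w',round(s['width'],3),'F',s['force'].round(1),'t',s['time_s'])
if __name__=='__main__': need((float(sys.argv[1]),float(sys.argv[2])),float(sys.argv[3]))
E
python3 go.py .08 .0015 .245
```

```text
shift units [ 1.0792e+00 -7.2950e-01  5.0000e-04] turn units [ 0.     -0.      0.3212] | TCP f [-0.4378 -0.5839] z 0.2453 w 0.998 F [ 0.1 -1.1  0.9] t 0.9
```

```bash
python3 -m pendant '[[0.08,-0.05,0,0,0,0.1],[0.15,-0.1,0,0,0,0.2],[0.23,-0.15,0,0,0,0.3],[0.3,-0.2,0,0,0,0.321],[0.34,-0.23,0,0,0,0.321]]' && python3 go.py .08 .0015 .245
```

```text
time_s: 1.4
position: [0.3711, -0.4067, 0.2456]
tcp_rot: [3.141, -0.001, 0.104]
force: [0.4, -1.2, -0.2]
width: 0.996
grip_force: 0.0
shift units [ 0.5888 -0.6643  0.0012] turn units [ 0.0004 -0.0011  0.0011] | TCP f [-0.2729 -0.3974] z 0.2456 w 0.996 F [ 0.4 -1.2 -0.2] t 1.4
```

```bash
python3 -m pendant '[[0.05,-0.06,0,0,0,0],[0.1,-0.12,0,0,0,0],[0.15,-0.17,0,0,0,0],[0.2,-0.23,0,0,0,0],[0.25,-0.28,0,0,0,0]]' && python3 -m pendant '[[0.05,-0.06,0,0,0,0],[0.1,-0.12,0,0,0,0],[0.15,-0.17,0,0,0,0],[0.2,-0.23,0,0,0,0],[0.25,-0.28,0,0,0,0]]' && python3 -m pendant '[[0.05,-0.06,0,0,0,0],[0.09,-0.1,0,0,0,0],[0.09,-0.104,0,0,0,0],[0.09,-0.104,0,0,0,0]]' && python3 go.py .08 .0015 .09
```

```text
time_s: 1.9
position: [0.5023, -0.224, 0.2456]
tcp_rot: [-3.142, -0.001, 0.105]
force: [-0.7, -0.4, 0.5]
width: 0.999
grip_force: 0.0
time_s: 2.4
position: [0.6341, -0.0412, 0.2455]
tcp_rot: [-3.141, -0.0, 0.105]
force: [1.0, -0.3, 0.7]
width: 1.003
grip_force: 0.0
time_s: 2.8
position: [0.6804, 0.0258, 0.2449]
tcp_rot: [-3.141, 0.001, 0.107]
force: [-0.2, -0.6, 0.5]
width: 1.004
grip_force: 0.0
shift units [ 0.0011 -0.001   0.2582] turn units [-0.0007  0.0009  0.0039] | TCP f [0.0794 0.0008] z 0.2449 w 1.004 F [-0.2 -0.6  0.5] t 2.8
```

```bash
python3 -m pendant '[[0,0,0.08,0,0,0.004],[0,0,0.16,0,0,0.004],[0,0,0.22,0,0,0.004],[0,0,0.255,0,0,0.004],[0,0,0.255,0,0,0.004]]' && python3 -m pendant '[[0,0,0,0,0,0],[0,0,0,0,0,0],[0,0,0,0,0,0],[0,0,0,0,0,0],[0,0,0,0,0,0]]' 0 && python3 -m pendant '[[0,0,0,0,0,0],[0,0,0,0,0,0],[0,0,0,0,0,0],[0,0,0,0,0,0],[0,0,0,0,0,0]]' && python3 go.py .08 -.1 .09
```

```text
time_s: 3.3
position: [0.6761, 0.0203, 0.0875]
tcp_rot: [3.14, 0.01, 0.097]
force: [-0.1, -0.7, -0.3]
width: 0.994
grip_force: 0.0
time_s: 3.8
position: [0.6812, 0.024, 0.0938]
tcp_rot: [3.141, -0.002, 0.101]
force: [1.0, -0.4, 3.2]
width: 0.173
grip_force: 59.9
time_s: 4.3
position: [0.6812, 0.0241, 0.0938]
tcp_rot: [3.141, -0.002, 0.101]
force: [-2.0, -0.8, 7.1]
width: 0.176
grip_force: 60.1
shift units [0.0003 0.165  0.0064] turn units [ 0.0005 -0.0022 -0.0034] | TCP f [ 0.0801 -0.001 ] z 0.0938 w 0.176 F [-2.  -0.8  7.1] t 4.3
```

```bash
python3 -m pendant '[[0,0.03,0,0,0,0],[0,0.06,0,0,0,0],[0,0.09,0,0,0,0],[0,0.12,0,0,0,0],[0,0.14,0,0,0,0]]' && python3 -m pendant '[[0,0.01,0,0,0,0],[0,0.02,0,0,0,0],[0,0.025,0,0,0,0],[0,0.025,0,0,0,0],[0,0.025,0,0,0,0]]' && python3 go.py .08 -.1 .09
python3 - <<'E'
from h import *
for n in('top','side'): cap(n,n+'1')
a=cv2.imread('pics/top1.png')[115:205,150:330];a=cv2.resize(a,None,fx=4.4,fy=4.4,interpolation=2)
cv2.imwrite('pics/top1d.png',np.clip(a.astype(float)**0.75*4,0,255).astype('u1'))
E
```

```text
time_s: 4.8
position: [0.6901, -0.0609, 0.0938]
tcp_rot: [3.141, -0.003, 0.1]
force: [-0.7, 1.4, 4.8]
width: 0.177
grip_force: 60.2
time_s: 5.3
position: [0.6915, -0.0743, 0.0938]
tcp_rot: [3.141, -0.003, 0.101]
force: [-0.5, -0.4, 5.9]
width: 0.181
grip_force: 60.3
shift units [-0.0003  0.0002  0.0064] turn units [ 0.0002 -0.0032 -0.0033] | TCP f [ 0.0801 -0.0999] z 0.0938 w 0.181 F [-0.5 -0.4  5.9] t 5.3
```

View pics/top1d.png

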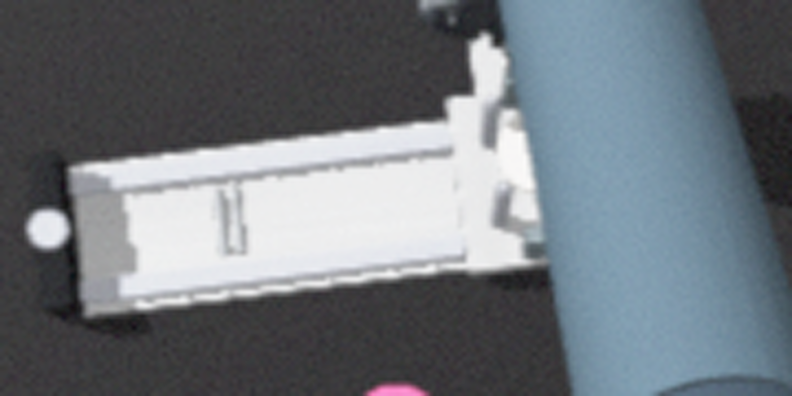

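```bash
python3 -m pendant '[[0,0,0,0,0,0],[0,0,0,0,0,0],[0,0,0,0,0,0],[0,0,0,0,0,0]]' 1 && python3 -m pendant '[[0,0,-0.06,0,0,0],[0,0,-0.14,0,0,0],[0,0,-0.2,0,0,0],[0,0,-0.2,0,0,0]]' && python3 -m pendant '[[-0.08,0.01,0,0,0,0],[-0.16,0.03,0,0,0,0],[-0.24,0.04,0,0,0,0],[-0.32,0.05,0,0,0,0],[-0.4,0.06,0,0,0,0]]' && python3 go.py -.184 -.1395 .1
cat > look.py <<'E'
from fit import *
import go,sys
for p in pt: print('lid f',go.w2f(atz(t,p,.010)).round(4))
cv2.imwrite('pics/top%s.png'%sys.argv[1],t['img'][:,:,::-1]);cv2.imwrite('pics/side%s.png'%sys.argv[1],s['img'][:,:,::-1])
a=cv2.resize(t['img'][115:205,210:330,::-1],None,fx=4,fy=4,interpolation=2)
b=cv2.resize(s['img'][155:235,180:255,::-1],None,fx=4,fy=4,interpolation=2)
o=np.zeros((360,790,3),'u1');o[:360,:480]=a;o[:320,480:780]=b
cv2.imwrite('pics/look%s.png'%sys.argv[1],np.clip(o.astype(float)**0.75*4,0,255).astype('u1'))
E
python3 look.py 2 | grep lid
```

```text
time_s: 5.8
position: [0.69, -0.0745, 0.0917]
tcp_rot: [-3.141, 0.001, 0.1]
force: [0.2, 0.9, 0.3]
width: 0.847
grip_force: 0.0
time_s: 6.2
position: [0.6951, -0.0744, 0.2206]
tcp_rot: [3.139, -0.014, 0.1]
force: [1.0, 0.9, 0.6]
width: 0.998
grip_force: 0.0
time_s: 6.7
position: [0.4527, -0.1347, 0.2114]
tcp_rot: [-3.141, 0.001, 0.1]
force: [-0.2, -0.9, 1.4]
width: 0.999
grip_force: 0.0
shift units [-0.0337  0.0071  0.1857] turn units [-0.0005  0.0014 -0.0042] | TCP f [-0.1636 -0.1353] z 0.2114 w 0.999 F [-0.2 -0.9  1.4] t 6.7
lid [239.6 212.6] [0.4519 0.0107 0.01  ] tri [0.4519 0.0107 0.0043]
lid [288.8 219.6] [ 0.4288 -0.1287  0.01  ] tri [ 0.4294 -0.1283  0.0125]
lid [145.3 225.5] [0.4213 0.2779 0.01  ] tri [0.4215 0.2792 0.0047]
lid f [-0.1494  0.0094]
lid f [-0.1868 -0.1268]
lid f [-0.1522  0.2783]
```

View pics/look2.png

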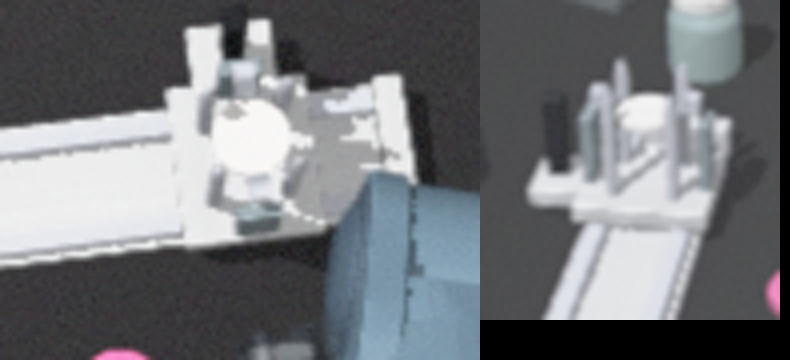

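```bash
python3 -m pendant '[[-0.034,0.007,0.08,0,0,-0.004],[-0.034,0.007,0.16,0,0,-0.004],[-0.034,0.007,0.24,0,0,-0.004],[-0.034,0.007,0.3,0,0,-0.004],[-0.034,0.007,0.3,0,0,-0.004]]' && python3 -m pendant '[[0,0,0.02,0,0,0],[0,0,0.028,0,0,0],[0,0,0.028,0,0,0],[0,0,0.028,0,0,0]]' && python3 go.py -.184 -.1395 .014
```

```text
time_s: 7.3
position: [0.4302, -0.1388, 0.0274]
tcp_rot: [-3.136, 0.011, 0.104]
force: [-1.2, 0.3, 0.3]
width: 0.998
grip_force: 0.0
time_s: 7.7
position: [0.4367, -0.141, 0.0168]
tcp_rot: [3.14, -0.003, 0.104]
force: [-0.2, 0.1, 0.5]
width: 1.0
grip_force: 0.0
shift units [-0.0063 -0.0007  0.0047] turn units [ 0.0016 -0.0035  0.0001] | TCP f [-0.1802 -0.1399] z 0.0168 w 1.0 F [-0.2  0.1  0.5] t 7.7
```

```bash
python3 -m pendant '[[-0.006,0,0.005,0,0,0],[-0.006,0,0.01,0,0,0],[-0.006,0,0.01,0,0,0],[-0.006,0,0.01,0,0,0]]' && python3 go.py -.184 -.1395 .010; python3 look.py 3 | grep lid; python3 - <<'E'
import cv2
a=cv2.imread('pics/side3.png')[160:260,220:345];cv2.imwrite('pics/s3c.png',cv2.resize(a,None,fx=6,fy=6,interpolation=2))
E
```

```text
time_s: 8.1
position: [0.4316, -0.141, 0.0095]
tcp_rot: [-3.142, 0.0, 0.104]
force: [-0.1, -0.4, 0.7]
width: 1.001
grip_force: 0.0
shift units [ 0.0021  0.0002 -0.0009] turn units [-0.      0.0001  0.    ] | TCP f [-0.1853 -0.1394] z 0.0095 w 1.001 F [-0.1 -0.4  0.7] t 8.1
lid [239.6 212.6] [0.452  0.0107 0.01  ] tri [0.4519 0.0107 0.0044]
lid [145.3 225.5] [0.4213 0.278  0.01  ] tri [0.4216 0.2793 0.0047]
lid [339.5 231.9] [ 0.3904 -0.2717  0.01  ] tri [ 0.3895 -0.2759 -0.0081]
lid f [-0.1493  0.0094]
lid f [-0.1522  0.2784]
lid f [-0.2398 -0.2651]
```

View pics/s3c.png

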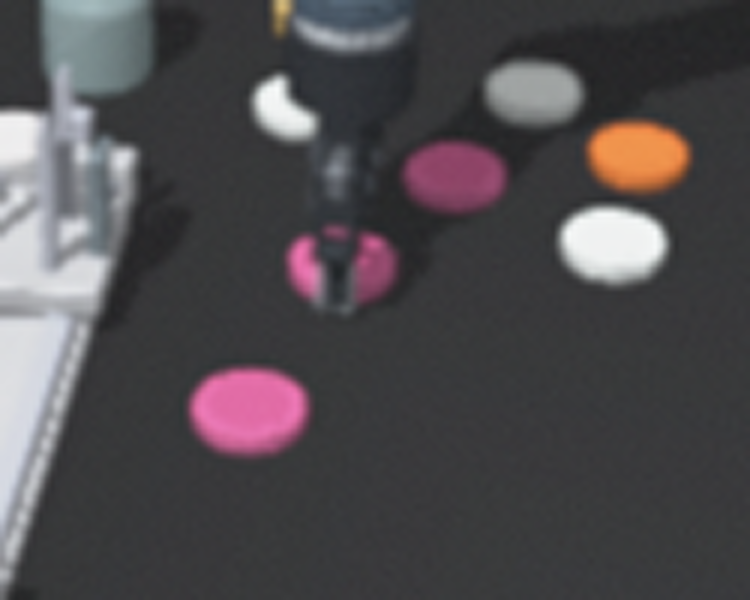

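```bash
python3 -m pendant '[[0.002,0,0,0,0,0],[0.002,0,0,0,0,0],[0.002,0,0,0,0,0],[0.002,0,0,0,0,0],[0.002,0,0,0,0,0]]' 0 && python3 -m pendant '[[0,0,0,0,0,0],[0,0,0,0,0,0]]' && python3 go.py -.184 -.1395 .010
```

```text
time_s: 8.7
position: [0.4336, -0.1409, 0.0102]
tcp_rot: [3.141, -0.001, 0.104]
force: [-2.0, 0.7, 5.9]
width: 0.676
grip_force: 62.7
time_s: 8.9
position: [0.4335, -0.1409, 0.0102]
tcp_rot: [3.141, -0.001, 0.104]
force: [-1.8, 1.1, 6.5]
width: 0.674
grip_force: 62.7
shift units [-0.0011  0.0001  0.0004] turn units [ 0.0005 -0.0008  0.0003] | TCP f [-0.1834 -0.1394] z 0.0102 w 0.674 F [-1.8  1.1  6.5] t 8.9
```

```bash
python3 -m pendant '[[0,0,-0.06,0,0,0],[0,0,-0.14,0,0,0],[0,0,-0.22,0,0,0],[0,0,-0.29,0,0,0],[0,0,-0.29,0,0,0]]' && python3 -m pendant '[[0.07,-0.015,0,0,0,0],[0.14,-0.03,0,0,0,0],[0.21,-0.045,0,0,0,0],[0.28,-0.06,0,0,0,0],[0.3,-0.065,0,0,0,0]]' && python3 -m pendant '[[0,0,0,0,0,0],[0,0,0,0,0,0]]' && python3 go.py 0 -.1 .15
```

```text
time_s: 9.4
position: [0.438, -0.1421, 0.1901]
tcp_rot: [3.135, -0.013, 0.104]
force: [1.1, -0.3, -0.5]
width: 0.676
grip_force: 64.1
time_s: 9.9
position: [0.6114, -0.08, 0.1823]
tcp_rot: [-3.139, -0.002, 0.108]
force: [-0.2, 1.3, 0.0]
width: 0.676
grip_force: 64.1
time_s: 10.1
position: [0.6061, -0.084, 0.1821]
tcp_rot: [-3.142, 0.004, 0.103]
force: [-0.4, -0.4, -0.5]
width: 0.676
grip_force: 64.1
shift units [ 0.0099 -0.0012  0.0534] turn units [-0.0001  0.0047 -0.0002] | TCP f [-0.0058 -0.1007] z 0.1821 w 0.676 F [-0.4 -0.4 -0.5] t 10.1
```

```bash
python3 -m pendant '[[0.007,-0.001,0.02,0,0,0],[0.007,-0.001,0.04,0,0,0],[0.007,-0.001,0.05,0,0,0],[0.007,-0.001,0.05,0,0,0],[0.007,-0.001,0.05,0,0,0]]' && python3 -m pendant '[[0,0,0,0,0,0],[0,0,0,0,0,0],[0,0,0,0,0,0]]' && python3 go.py 0 -.1 .15;python3 look.py 4 | grep xx; python3 - <<'E'
import cv2
a=cv2.imread('pics/side4.png')[150:240,180:290];cv2.imwrite('pics/s4c.png',cv2.resize(a,None,fx=6.6,fy=6.6,interpolation=2))
E
```

```text
time_s: 10.6
position: [0.6116, -0.0826, 0.1531]
tcp_rot: [-3.141, 0.001, 0.103]
force: [0.5, -0.4, 0.1]
width: 0.678
grip_force: 64.1
time_s: 10.9
position: [0.6124, -0.0824, 0.154]
tcp_rot: [3.141, -0.001, 0.104]
force: [-0.3, -0.3, -0.6]
width: 0.676
grip_force: 64.1
shift units [-0.001   0.0004  0.0067] turn units [ 0.0002 -0.0012  0.0002] | TCP f [ 0.0006 -0.0998] z 0.154 w 0.676 F [-0.3 -0.3 -0.6] t 10.9
```

View pics/s4c.png

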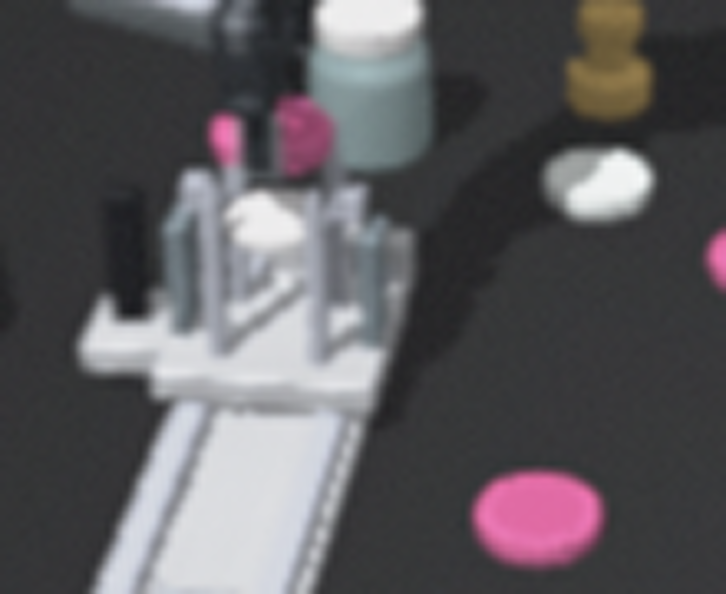

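```bash
python3 -m pendant '[[0,0,0.01,0,0,0],[0,0,0.02,0,0,0],[0,0,0.03,0,0,0],[0,0,0.03,0,0,0]]' && python3 -m pendant '[[0,0,0.008,0,0,0],[0,0,0.016,0,0,0],[0,0,0.016,0,0,0],[0,0,0.016,0,0,0]]' && python3 go.py 0 -.1 .124
```

```text
time_s: 11.4
position: [0.6108, -0.0823, 0.1337]
tcp_rot: [-3.141, 0.003, 0.104]
force: [-0.4, -0.3, -0.2]
width: 0.673
grip_force: 64.1
time_s: 11.8
position: [0.6124, -0.0823, 0.126]
tcp_rot: [-3.142, -0.001, 0.104]
force: [1.5, -0.1, -0.1]
width: 0.671
grip_force: 65.3
shift units [-0.0011  0.0005  0.0033] turn units [-0.     -0.001   0.0002] | TCP f [ 0.0006 -0.0997] z 0.126 w 0.671 F [ 1.5 -0.1 -0.1] t 11.8
```

```bash
python3 -m pendant '[[0,0,0.003,0,0,0],[0,0,0.003,0,0,0],[0,0,0.003,0,0,0],[0,0,0.003,0,0,0],[0,0,0.003,0,0,0]]' 1 && python3 -m pendant '[[-0.001,0,-0.03,0,0,0],[-0.001,0,-0.08,0,0,0],[-0.001,0,-0.1,0,0,0],[-0.001,0,-0.1,0,0,0]]' && python3 -m pendant '[[0,0,0,0,0,0],[0,0,0,0,0,0],[0,0,0,0,0,0],[0,0,0,0,0,0],[0,0,0,0,0,0]]' 0 && python3 -m pendant '[[0,0,0,0,0,0],[0,0,0,0,0,0],[0,0,0,0,0,0],[0,0,0,0,0,0],[0,0,0,0,0,0]]' && python3 go.py 0 -.1 .145;python3 - <<'E'
from h import *
c=cap('side')
a=c['img'][150:240,180:290,::-1];cv2.imwrite('pics/s5c.png',cv2.resize(a,None,fx=6.6,fy=6.6,interpolation=2))
E
```

```text
time_s: 12.3
position: [0.612, -0.0824, 0.1241]
tcp_rot: [3.142, 0.0, 0.104]
force: [0.2, 0.4, -0.3]
width: 1.001
grip_force: 0.0
time_s: 12.7
position: [0.6135, -0.0825, 0.1868]
tcp_rot: [3.14, -0.006, 0.104]
force: [0.6, 0.3, 0.3]
width: 1.001
grip_force: 0.0
time_s: 13.2
position: [0.6111, -0.0824, 0.1834]
tcp_rot: [-3.141, 0.001, 0.104]
force: [-0.3, -0.5, 0.3]
width: 0.14
grip_force: 0.0
time_s: 13.7
position: [0.6115, -0.0825, 0.1842]
tcp_rot: [3.142, -0.0, 0.104]
force: [0.3, 0.7, 0.0]
width: 0.002
grip_force: 0.0
shift units [0.0005 0.0004 0.0653] turn units [ 0.     -0.0002  0.0001] | TCP f [-0.0003 -0.0997] z 0.1842 w 0.002 F [0.3 0.7 0. ] t 13.7
```

View pics/s5c.png

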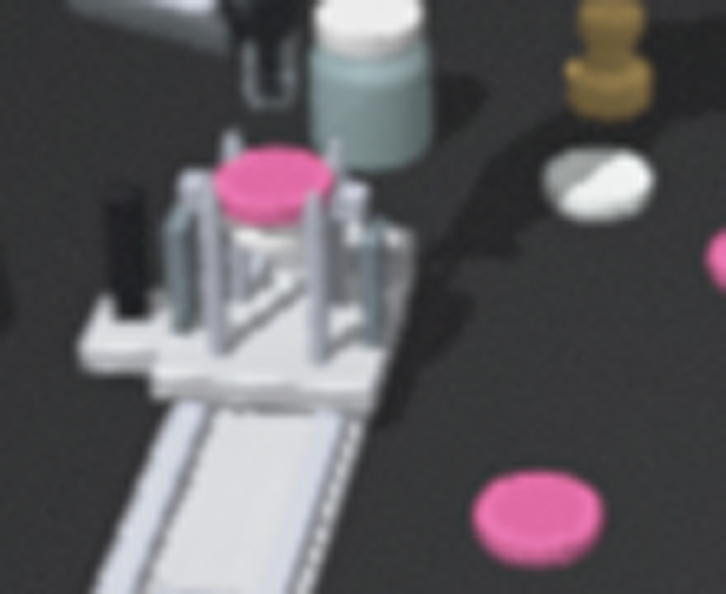

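Lid 1 lies level on the ramps between the posts (crop 275,185). Now press it with shut fingers.

```bash
python3 -m pendant '[[0,0,0.02,0,0,0],[0,0,0.04,0,0,0],[0,0,0.06,0,0,0],[0,0,0.065,0,0,0]]' && python3 -m pendant '[[0,0,0.01,0,0,0],[0,0,0.02,0,0,0]]' && python3 -m pendant '[[0,0,0.01,0,0,0],[0,0,0.016,0,0,0]]' && python3 -m pendant '[[0,0,0.008,0,0,0],[0,0,0.012,0,0,0],[0,0,0.012,0,0,0]]' && python3 go.py 0 -.1 .1165
```

```text
time_s: 14.15
position: [0.6094, -0.0824, 0.142]
tcp_rot: [-3.14, 0.005, 0.104]
force: [-1.1, 0.2, 0.9]
width: 0.001
grip_force: 0.0
time_s: 14.35
position: [0.6129, -0.0823, 0.1343]
tcp_rot: [3.141, -0.003, 0.104]
force: [-1.3, 0.7, 22.5]
width: 0.001
grip_force: 11.9
time_s: 14.55
position: [0.6135, -0.0823, 0.1249]
tcp_rot: [3.141, -0.005, 0.104]
force: [1.6, -0.6, 3.5]
width: -0.003
grip_force: 1.7
time_s: 14.85
position: [0.6117, -0.0824, 0.116]
tcp_rot: [-3.141, -0.0, 0.104]
force: [1.8, 0.5, 2.6]
width: 0.003
grip_force: 1.3
shift units [ 0.0002  0.0005 -0.0009] turn units [-0.0002 -0.0005  0.0002] | TCP f [-0.0001 -0.0997] z 0.116 w 0.003 F [1.8 0.5 2.6] t 14.85
```

```bash
python3 -m pendant '[[0,0,-0.06,0,0,0],[0,0,-0.13,0,0,0],[0,0,-0.13,0,0,0]]' && python3 -m pendant '[[-0.06,-0.045,0,0,0,0],[-0.12,-0.09,0,0,0,0],[-0.18,-0.135,0,0,0,0],[-0.25,-0.182,0,0,0,0],[-0.25,-0.182,0,0,0,0]]' 1 && python3 -m pendant '[[0,0,0,0,0,0],[0,0,0,0,0,0]]' && python3 look.py 6 | grep lid;  python3 go.py -.1494 .0094 .03
```

```text
time_s: 15.15
position: [0.6147, -0.0827, 0.1999]
tcp_rot: [3.139, -0.009, 0.103]
force: [0.4, -0.1, 1.2]
width: -0.0
grip_force: 0.0
time_s: 15.65
position: [0.4406, 0.0131, 0.1902]
tcp_rot: [3.141, 0.014, 0.11]
force: [0.2, -1.0, -0.7]
width: 0.844
grip_force: 0.0
time_s: 15.85
position: [0.4515, 0.01, 0.1943]
tcp_rot: [3.141, -0.0, 0.103]
force: [0.7, 0.0, -0.2]
width: 1.0
grip_force: 0.0
lid [272.4 148.8] [ 0.6354 -0.0882  0.01  ] tri [ 0.6159 -0.0823  0.0984]
lid [145.3 225.5] [0.4213 0.2778 0.01  ] tri [0.4216 0.2792 0.0046]
lid [334.  233.4] [ 0.3868 -0.2558  0.01  ] tri [ 0.387 -0.257  0.004]
lid f [ 0.0228 -0.1079]
lid f [-0.1522  0.2783]
lid f [-0.2418 -0.2489]
shift units [-0.0008 -0.0013  0.2743] turn units [-0.0005 -0.0012 -0.0021] | TCP f [-0.1491  0.0086] z 0.1946 w 0.999 F [-1.   0.5 -0.7] t 15.95
```

View pics/look6.png

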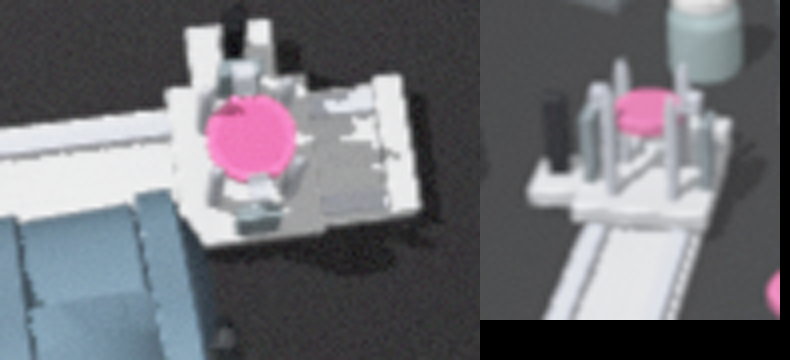

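```bash
python3 -m pendant '[[0,-0.001,0.08,0,0,0],[0,-0.001,0.16,0,0,0],[0,-0.001,0.22,0,0,0],[0,-0.001,0.25,0,0,0],[0,-0.001,0.25,0,0,0]]' && python3 -m pendant '[[0,0,0,0,0,0],[0,0,0,0,0,0]]' && python3 go.py -.1494 .0094 .010;python3 - <<'E'
from h import *
c=cap('side')
print(proj(c,[.452,.0108,.006]), [ (r['box'],round(r['conf'],2)) for r in ctrl.regions_of('lid1','side')][:6])
E
```

```text
time_s: 16.45
position: [0.4491, 0.0106, 0.0414]
tcp_rot: [-3.14, 0.007, 0.102]
force: [-0.4, -0.0, 0.1]
width: 1.0
grip_force: 0.0
time_s: 16.65
position: [0.4529, 0.0112, 0.0456]
tcp_rot: [3.141, -0.003, 0.103]
force: [0.4, -0.5, 0.1]
width: 1.0
grip_force: 0.0
shift units [-0.002   0.0006  0.0593] turn units [ 0.0002 -0.004  -0.0008] | TCP f [-0.1483  0.0098] z 0.0456 w 1.0 F [ 0.4 -0.5  0.1] t 16.65
[[260.96023513 227.5640401 ]] [([238.4, 277.1, 259.9, 293.7], 0.77), ([314.4, 193.7, 330.4, 205.7], 0.61), ([319.0, 181.0, 333.7, 193.5], 0.55), ([251.5, 222.9, 272.2, 237.1], 0.5), ([287.7, 185.1, 303.4, 197.6], 0.49)]
```

```bash
python3 -m pendant '[[-0.001,0,0.03,0,0,0],[-0.001,0,0.05,0,0,0],[-0.001,0,0.059,0,0,0],[-0.001,0,0.059,0,0,0],[-0.001,0,0.059,0,0,0]]' && python3 go.py -.1494 .0094 .010 && python3 -m pendant '[[0,0,0,0,0,0],[0,0,0,0,0,0],[0,0,0,0,0,0],[0,0,0,0,0,0],[0,0,0,0,0,0]]' 0 && python3 -m pendant '[[0,0,0,0,0,0],[0,0,0,0,0,0]]'  && python3 go.py -.1494 .0094 .010
```

```text
time_s: 17.25
position: [0.4505, 0.0112, 0.0091]
tcp_rot: [-3.142, -0.0, 0.104]
force: [0.2, 0.4, -0.1]
width: 0.998
grip_force: 0.0
shift units [ 0.0022  0.0012 -0.0015] turn units [-0.     -0.0004  0.0003] | TCP f [-0.1507  0.0101] z 0.0091 w 0.998 F [ 0.2  0.4 -0.1] t 17.25
time_s: 17.75
position: [0.451, 0.0112, 0.01]
tcp_rot: [3.141, -0.001, 0.104]
force: [-1.9, -0.4, 8.3]
width: 0.676
grip_force: 62.5
time_s: 17.95
position: [0.451, 0.0112, 0.01]
tcp_rot: [3.141, -0.001, 0.104]
force: [-2.2, -0.9, 7.6]
width: 0.677
grip_force: 62.5
shift units [0.0015 0.0011 0.    ] turn units [ 0.0006 -0.0013  0.    ] | TCP f [-0.1503  0.01  ] z 0.01 w 0.677 F [-2.2 -0.9  7.6] t 17.95
```

```bash
python3 -m pendant '[[0,0,-0.06,0,0,0],[0,0,-0.14,0,0,0],[0,0,-0.22,0,0,0],[0,0,-0.29,0,0,0],[0,0,-0.29,0,0,0]]' && python3 -m pendant '[[0.06,0.045,0,0,0,0],[0.12,0.09,0,0,0,0],[0.18,0.135,0,0,0,0],[0.24,0.175,0,0,0,0],[0.249,0.183,0,0,0,0]]' && python3 -m pendant '[[0,0,0,0,0,0],[0,0,0,0,0,0],[0,0,0,0,0,0],[0,0,0,0,0,0]]' && python3 go.py -.0007 -.1 .152
```

```text
time_s: 18.45
position: [0.4555, 0.0116, 0.1896]
tcp_rot: [3.139, -0.014, 0.104]
force: [1.5, 0.5, 0.3]
width: 0.672
grip_force: 64.3
time_s: 18.95
position: [0.6135, -0.0867, 0.1816]
tcp_rot: [3.14, -0.002, 0.099]
force: [-0.4, -0.3, -0.2]
width: 0.676
grip_force: 64.3
time_s: 19.35
position: [0.6092, -0.0813, 0.1829]
tcp_rot: [-3.141, 0.001, 0.106]
force: [0.2, 0.1, -0.3]
width: 0.675
grip_force: 64.3
shift units [0.003  0.0027 0.0516] turn units [-0.0002  0.0008  0.0025] | TCP f [-0.0025 -0.0984] z 0.1829 w 0.675 F [ 0.2  0.1 -0.3] t 19.35
```

```bash
python3 -m pendant '[[0.002,0.002,0.02,0,0,0],[0.002,0.002,0.04,0,0,0],[0.002,0.002,0.05,0,0,0],[0.002,0.002,0.05,0,0,0],[0.002,0.002,0.05,0,0,0]]' && python3 -m pendant '[[0,0,0,0,0,0],[0,0,0,0,0,0],[0,0,0,0,0,0],[0,0,0,0,0,0]]' && python3 go.py -.0007 -.1 .125
```

```text
time_s: 19.85
position: [0.6113, -0.0836, 0.1523]
tcp_rot: [-3.141, 0.001, 0.104]
force: [-0.4, 0.0, 0.7]
width: 0.678
grip_force: 64.3
time_s: 20.25
position: [0.6118, -0.0836, 0.1532]
tcp_rot: [3.141, -0.001, 0.104]
force: [0.1, 0.2, -0.5]
width: 0.673
grip_force: 64.3
shift units [-0.001  -0.0016  0.047 ] turn units [ 0.0001 -0.0008  0.0001] | TCP f [-1.000e-04 -1.009e-01] z 0.1532 w 0.673 F [ 0.1  0.2 -0.5] t 20.25
```

Good. Lower, release, rise, shut.

```bash
python3 -m pendant '[[-0.001,-0.001,0.01,0,0,0],[-0.001,-0.001,0.02,0,0,0],[-0.001,-0.001,0.03,0,0,0],[-0.001,-0.001,0.03,0,0,0]]' && python3 -m pendant '[[0,0,0.008,0,0,0],[0,0,0.017,0,0,0],[0,0,0.017,0,0,0],[0,0,0.017,0,0,0]]' && python3 go.py -.0007 -.1 .125 && python3 -m pendant '[[0,0,0,0,0,0],[0,0,0,0,0,0],[0,0,0,0,0,0],[0,0,0,0,0,0],[0,0,0,0,0,0]]' 1 && python3 -m pendant '[[0,0,-0.03,0,0,0],[0,0,-0.08,0,0,0],[0,0,-0.1,0,0,0],[0,0,-0.1,0,0,0]]' && python3 -m pendant '[[0,0,0,0,0,0],[0,0,0,0,0,0],[0,0,0,0,0,0],[0,0,0,0,0,0],[0,0,0,0,0,0]]' 0 && python3 -m pendant '[[0,0,0,0,0,0],[0,0,0,0,0,0],[0,0,0,0,0,0],[0,0,0,0,0,0],[0,0,0,0,0,0]]' && python3 go.py 0 -.1 .145;python3 look.py 7 |grep tri
```

```text
time_s: 20.65
position: [0.6097, -0.083, 0.1332]
tcp_rot: [-3.141, 0.003, 0.104]
force: [-0.4, -0.1, -0.9]
width: 0.67
grip_force: 64.3
time_s: 21.05
position: [0.6114, -0.083, 0.1248]
tcp_rot: [-3.142, -0.001, 0.104]
force: [1.9, -0.1, 0.2]
width: 0.677
grip_force: 64.4
shift units [-0.0004 -0.0005 -0.0004] turn units [-0.0001 -0.0012  0.0002] | TCP f [-0.0005 -0.1003] z 0.1248 w 0.677 F [ 1.9 -0.1  0.2] t 21.05
time_s: 21.55
position: [0.6108, -0.0831, 0.1247]
tcp_rot: [-3.142, 0.0, 0.104]
force: [0.8, -0.1, -0.3]
width: 1.0
grip_force: 0.0
time_s: 21.95
position: [0.6129, -0.0832, 0.1874]
tcp_rot: [3.14, -0.005, 0.104]
force: [0.4, -0.2, -0.9]
width: 1.002
grip_force: 0.0
time_s: 22.45
position: [0.6106, -0.0831, 0.184]
tcp_rot: [-3.141, 0.001, 0.104]
force: [-0.0, -0.7, 0.3]
width: 0.143
grip_force: 0.0
time_s: 22.95
position: [0.6109, -0.0831, 0.1847]
tcp_rot: [3.142, -0.0, 0.104]
force: [0.5, 0.3, 0.1]
width: -0.0
grip_force: 0.0
shift units [ 0.0015 -0.0005  0.0662] turn units [ 0.     -0.0001  0.0002] | TCP f [-0.0009 -0.1003] z 0.1847 w -0.0 F [0.5 0.3 0.1] t 22.95
follower tri [0.60465077 0.01568772 0.09763637]
lid [266.5 151.2] [ 0.6284 -0.0706  0.01  ] tri [ 0.6059 -0.0646  0.1206]
lid [145.3 225.5] [0.4213 0.278  0.01  ] tri [0.4215 0.2793 0.0047]
lid [342.8 231.9] [ 0.3903 -0.281   0.01  ] tri [ 0.3909 -0.2867 -0.0146]
```

```bash
python3 -m pendant '[[0.001,0,0.02,0,0,0],[0.001,0,0.04,0,0,0],[0.001,0,0.06,0,0,0],[0.001,0,0.065,0,0,0]]' && python3 -m pendant '[[0,0,0.01,0,0,0],[0,0,0.02,0,0,0]]' && python3 -m pendant '[[0,0,0.01,0,0,0],[0,0,0.016,0,0,0]]' && python3 -m pendant '[[0,0,0.008,0,0,0],[0,0,0.013,0,0,0],[0,0,0.013,0,0,0]]' && python3 go.py 0 -.1 .1165 && python3 -m pendant '[[0,0,-0.06,0,0,0],[0,0,-0.13,0,0,0],[0,0,-0.13,0,0,0]]'
```

```text
time_s: 23.45
position: [0.6094, -0.0829, 0.1426]
tcp_rot: [-3.14, 0.005, 0.104]
force: [-0.4, 1.2, 0.0]
width: 0.006
grip_force: 0.0
time_s: 23.65
position: [0.6129, -0.0829, 0.1346]
tcp_rot: [3.141, -0.003, 0.104]
force: [-3.4, -0.2, 21.3]
width: -0.001
grip_force: 12.1
time_s: 23.85
position: [0.6149, -0.0827, 0.1272]
tcp_rot: [3.141, -0.007, 0.104]
force: [2.3, 0.6, 3.8]
width: 0.0
grip_force: 2.0
time_s: 24.15
position: [0.6121, -0.083, 0.1162]
tcp_rot: [-3.142, -0.001, 0.104]
force: [2.0, 0.3, 3.0]
width: -0.001
grip_force: 1.6
shift units [-0.0003 -0.0005 -0.0005] turn units [-0.     -0.0015  0.0003] | TCP f [ 0.0002 -0.1003] z 0.1162 w -0.001 F [2.  0.3 3. ] t 24.15
time_s: 24.45
position: [0.6143, -0.0834, 0.1994]
tcp_rot: [3.139, -0.008, 0.103]
force: [0.9, -0.3, 0.1]
width: 0.001
grip_force: 0.0
```

```bash
python3 -m pendant '[[-0.06,-0.05,0,0,0,0],[-0.09,-0.11,0,0,0,0],[-0.11,-0.18,0,0,0,0],[-0.13,-0.25,0,0,0,0],[-0.15,-0.32,0,0,0,0]]' 1 && python3 -m pendant '[[-0.02,-0.07,0,0,0,0],[-0.05,-0.14,0,0,0,0],[-0.08,-0.21,0,0,0,0],[-0.105,-0.28,0,0,0,0],[-0.105,-0.31,0,0,0,0]]' && python3 -m pendant '[[0,0,0,0,0,0],[0,0,0,0,0,0]]' && python3 go.py -.1522 .2783 .045; python3 look.py 8 | grep lid
```

```text
time_s: 24.95
position: [0.4993, 0.0989, 0.1926]
tcp_rot: [3.141, 0.004, 0.103]
force: [0.6, 0.6, 0.1]
width: 0.847
grip_force: 0.0
time_s: 25.45
position: [0.4149, 0.2804, 0.193]
tcp_rot: [3.141, 0.005, 0.111]
force: [0.8, -1.0, 0.7]
width: 0.999
grip_force: 0.0
time_s: 25.65
position: [0.4194, 0.2755, 0.193]
tcp_rot: [3.139, 0.003, 0.104]
force: [0.3, 0.3, 0.2]
width: 0.998
grip_force: 0.0
shift units [ 0.0042 -0.0042  0.2466] turn units [0.0031 0.0037 0.0003] | TCP f [-0.1543  0.2761] z 0.193 w 0.998 F [0.3 0.3 0.2] t 25.65
lid [272.5 149.2] [ 0.6342 -0.0883  0.01  ] tri [ 0.6165 -0.0827  0.092 ]
lid [146.4 229.1] [0.4111 0.2746 0.01  ] tri [0.4166 0.2773 0.0033]
lid [333.9 233.6] [ 0.3862 -0.2555  0.01  ] tri [ 0.3863 -0.2569  0.0036]
lid f [ 0.0216 -0.1079]
lid f [-0.1627  0.2761]
lid f [-0.2423 -0.2486]
```

View pics/look8.png

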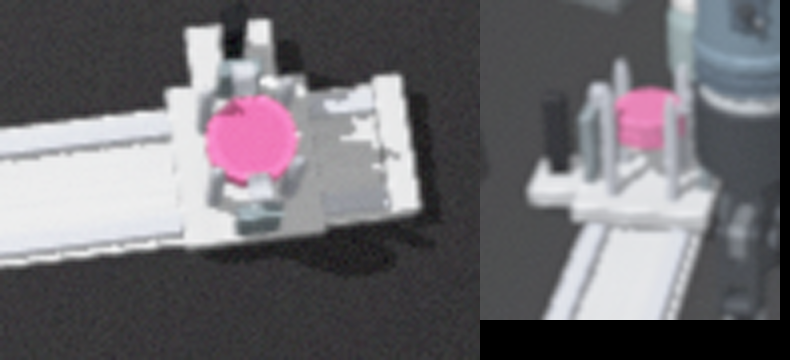

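```bash
python3 -m pendant '[[0.003,-0.004,0.08,0,0,0],[0.003,-0.004,0.16,0,0,0],[0.003,-0.004,0.22,0,0,0],[0.003,-0.004,0.246,0,0,0],[0.003,-0.004,0.246,0,0,0]]' && python3 -m pendant '[[0,0,0,0,0,0],[0,0,0,0,0,0],[0,0,0,0,0,0]]' && python3 go.py -.1522 .2783 .010;python3 - <<'E'
from h import *
c=cap('side')
print(proj(c,[.4215,.278,.006]), [ (r['box'],round(r['conf'],2)) for r in ctrl.regions_of('lid1','side')][:6])
E
```

```text
time_s: 26.25
position: [0.4206, 0.2768, 0.0444]
tcp_rot: [3.138, 0.005, 0.101]
force: [-0.2, 1.0, -0.5]
width: 0.999
grip_force: 0.0
time_s: 26.55
position: [0.4234, 0.2806, 0.0487]
tcp_rot: [-3.14, -0.004, 0.103]
force: [0.6, -0.3, 0.6]
width: 0.998
grip_force: 0.0
shift units [-0.0041  0.0043  0.0645] turn units [-0.0019 -0.005  -0.0002] | TCP f [-0.1499  0.2808] z 0.0487 w 0.998 F [ 0.6 -0.3  0.6] t 26.55
[[248.82060872 285.11474304]] [([290.4, 185.8, 301.3, 192.9], 0.69), ([237.7, 280.0, 260.1, 295.1], 0.62), ([299.6, 170.7, 315.1, 177.7], 0.61), ([215.6, 185.6, 230.0, 194.4], 0.55)]
```

```bash
python3 -m pendant '[[-0.003,0.003,0.03,0,0,0],[-0.003,0.003,0.05,0,0,0],[-0.003,0.003,0.062,0,0,0],[-0.003,0.003,0.062,0,0,0],[-0.003,0.003,0.062,0,0,0]]' && python3 -m pendant '[[0,0,0,0,0,0],[0,0,0,0,0,0]]' && python3 go.py -.1522 .2783 .010 && python3 -m pendant '[[0,0,0,0,0,0],[0,0,0,0,0,0],[0,0,0,0,0,0],[0,0,0,0,0,0],[0,0,0,0,0,0]]' 0 && python3 -m pendant '[[0,0,0,0,0,0],[0,0,0,0,0,0]]'  && python3 go.py -.1522 .2783 .010
```

```text
time_s: 27.15
position: [0.4201, 0.2779, 0.0095]
tcp_rot: [-3.141, 0.0, 0.104]
force: [1.1, 0.9, 0.7]
width: 1.0
grip_force: 0.0
time_s: 27.35
position: [0.4206, 0.2781, 0.01]
tcp_rot: [-3.141, -0.001, 0.104]
force: [-0.4, -0.3, 0.2]
width: 1.0
grip_force: 0.0
shift units [ 0.0012  0.0005 -0.    ] turn units [-0.0007 -0.0012  0.0002] | TCP f [-0.1529  0.2786] z 0.01 w 1.0 F [-0.4 -0.3  0.2] t 27.35
time_s: 27.85
position: [0.4206, 0.2781, 0.0104]
tcp_rot: [-3.141, -0.001, 0.104]
force: [-0.7, 0.0, 6.1]
width: 0.675
grip_force: 63.3
time_s: 28.05
position: [0.4206, 0.2781, 0.0104]
tcp_rot: [-3.141, -0.001, 0.104]
force: [-1.4, -0.1, 5.3]
width: 0.67
grip_force: 63.3
shift units [0.0011 0.0005 0.0007] turn units [-0.0001 -0.0014  0.0001] | TCP f [-0.1529  0.2786] z 0.0104 w 0.67 F [-1.4 -0.1  5.3] t 28.05
```

```bash
python3 -m pendant '[[0,0,-0.06,0,0,0],[0,0,-0.14,0,0,0],[0,0,-0.22,0,0,0],[0,0,-0.29,0,0,0],[0,0,-0.29,0,0,0]]' && python3 -m pendant '[[0.02,0.07,0,0,0,0],[0.05,0.14,0,0,0,0],[0.08,0.21,0,0,0,0],[0.105,0.28,0,0,0,0],[0.12,0.32,0,0,0,0]]' && python3 -m pendant '[[0.02,0.06,0,0,0,0],[0.05,0.13,0,0,0,0],[0.08,0.2,0,0,0,0],[0.11,0.26,0,0,0,0],[0.134,0.311,0,0,0,0]]' && python3 -m pendant '[[0,0,0,0,0,0],[0,0,0,0,0,0],[0,0,0,0,0,0],[0,0,0,0,0,0],[0,0,0,0,0,0]]' && python3 go.py -.0006 -.1 .152
```

```text
time_s: 28.55
position: [0.4241, 0.281, 0.1903]
tcp_rot: [-3.136, -0.013, 0.104]
force: [0.8, 0.5, -0.3]
width: 0.675
grip_force: 64.1
time_s: 29.05
position: [0.5126, 0.0892, 0.1826]
tcp_rot: [3.139, 0.001, 0.098]
force: [0.1, -0.1, -1.5]
width: 0.676
grip_force: 64.1
time_s: 29.55
position: [0.6111, -0.0861, 0.1824]
tcp_rot: [3.141, 0.001, 0.101]
force: [0.7, 0.7, 0.5]
width: 0.675
grip_force: 64.1
time_s: 30.05
position: [0.6105, -0.0813, 0.1835]
tcp_rot: [-3.141, 0.0, 0.106]
force: [0.6, -0.2, -0.2]
width: 0.676
grip_force: 64.1
shift units [0.0009 0.0024 0.0525] turn units [-0.0005  0.0002  0.0035] | TCP f [-0.0011 -0.0985] z 0.1835 w 0.676 F [ 0.6 -0.2 -0.2] t 30.05
```

```bash
python3 -m pendant '[[0,0.001,0.02,0,0,0],[0,0.001,0.04,0,0,0],[0,0.001,0.05,0,0,0],[0,0.001,0.05,0,0,0],[0,0.001,0.05,0,0,0]]' && python3 -m pendant '[[0,0,0,0,0,0],[0,0,0,0,0,0],[0,0,0,0,0,0],[0,0,0,0,0,0]]' && python3 go.py -.0006 -.1 .125
```

```text
time_s: 30.55
position: [0.6107, -0.0837, 0.1529]
tcp_rot: [-3.141, 0.001, 0.104]
force: [-0.2, -0.4, 0.3]
width: 0.675
grip_force: 64.1
time_s: 30.95
position: [0.6112, -0.0837, 0.1538]
tcp_rot: [3.141, -0.001, 0.104]
force: [-0.8, 0.2, 0.5]
width: 0.675
grip_force: 64.1
shift units [ 0.0002 -0.0017  0.048 ] turn units [ 0.0002 -0.0008  0.0002] | TCP f [-0.0007 -0.101 ] z 0.1538 w 0.675 F [-0.8  0.2  0.5] t 30.95
```

```bash
python3 -m pendant '[[0,-0.002,0.01,0,0,0],[0,-0.002,0.02,0,0,0],[0,-0.002,0.03,0,0,0],[0,-0.002,0.03,0,0,0]]' && python3 -m pendant '[[0,0,0.008,0,0,0],[0,0,0.018,0,0,0],[0,0,0.018,0,0,0],[0,0,0.018,0,0,0]]' && python3 go.py -.0006 -.1 .125 && python3 -m pendant '[[0,0,0,0,0,0],[0,0,0,0,0,0],[0,0,0,0,0,0],[0,0,0,0,0,0],[0,0,0,0,0,0]]' 1 && python3 -m pendant '[[0,0,-0.03,0,0,0],[0,0,-0.08,0,0,0],[0,0,-0.1,0,0,0],[0,0,-0.1,0,0,0]]' && python3 -m pendant '[[0,0,0,0,0,0],[0,0,0,0,0,0],[0,0,0,0,0,0],[0,0,0,0,0,0],[0,0,0,0,0,0]]' 0 && python3 -m pendant '[[0,0,0,0,0,0],[0,0,0,0,0,0],[0,0,0,0,0,0],[0,0,0,0,0,0],[0,0,0,0,0,0]]' && python3 go.py 0 -.1 .145
```

```text
time_s: 31.35
position: [0.6096, -0.0824, 0.1338]
tcp_rot: [-3.141, 0.003, 0.104]
force: [-0.5, 0.8, -0.8]
width: 0.673
grip_force: 64.1
time_s: 31.75
position: [0.6114, -0.0824, 0.1248]
tcp_rot: [-3.142, -0.001, 0.104]
force: [0.9, 0.7, -0.1]
width: 0.674
grip_force: 64.2
shift units [-0.0003  0.0005 -0.0004] turn units [-0.0001 -0.0013  0.0003] | TCP f [-0.0004 -0.0997] z 0.1248 w 0.674 F [ 0.9  0.7 -0.1] t 31.75
time_s: 32.25
position: [0.6107, -0.0826, 0.1247]
tcp_rot: [3.142, 0.0, 0.104]
force: [0.0, -0.7, 0.2]
width: 1.001
grip_force: 0.0
time_s: 32.65
position: [0.6128, -0.0825, 0.1873]
tcp_rot: [3.14, -0.005, 0.104]
force: [0.1, 0.3, 0.3]
width: 0.999
grip_force: 0.0
time_s: 33.15
position: [0.6105, -0.0825, 0.184]
tcp_rot: [-3.141, 0.001, 0.104]
force: [-0.5, -0.1, -0.8]
width: 0.139
grip_force: 0.0
time_s: 33.65
position: [0.6109, -0.0825, 0.1847]
tcp_rot: [3.142, -0.0, 0.104]
force: [-0.9, -0.2, -0.0]
width: 0.0
grip_force: 0.0
shift units [0.0016 0.0004 0.0662] turn units [ 0.     -0.0001  0.0002] | TCP f [-0.0009 -0.0997] z 0.1847 w 0.0 F [-0.9 -0.2 -0. ] t 33.65
```

Press, rise, and head for the last lid at (-.242,-.2488).

```bash
python3 -m pendant '[[0.001,0,0.02,0,0,0],[0.001,0,0.04,0,0,0],[0.001,0,0.06,0,0,0],[0.001,0,0.065,0,0,0]]' && python3 -m pendant '[[0,0,0.01,0,0,0],[0,0,0.02,0,0,0]]' && python3 -m pendant '[[0,0,0.01,0,0,0],[0,0,0.016,0,0,0]]' && python3 -m pendant '[[0,0,0.008,0,0,0],[0,0,0.013,0,0,0],[0,0,0.013,0,0,0]]' && python3 go.py 0 -.1 .1165 && python3 -m pendant '[[0,0,-0.06,0,0,0],[0,0,-0.13,0,0,0],[0,0,-0.13,0,0,0]]' && python3 -m pendant '[[-0.07,0.03,0,0,0,0],[-0.14,0.07,0,0,0,0],[-0.21,0.11,0,0,0,0],[-0.28,0.15,0,0,0,0],[-0.33,0.19,0,0,0,0]]' 1 && python3 -m pendant '[[-0.04,0.05,0,0,0,0],[-0.04,0.05,0,0,0,0],[-0.04,0.05,0,0,0,0]]' && python3 go.py -.242 -.2488 .045 ; python3 look.py 9 | grep lid
```

```text
time_s: 34.05
position: [0.6094, -0.0824, 0.1426]
tcp_rot: [-3.14, 0.005, 0.104]
force: [-0.5, -0.5, -0.9]
width: 0.003
grip_force: 0.0
time_s: 34.25
position: [0.6131, -0.0823, 0.1347]
tcp_rot: [3.141, -0.004, 0.104]
force: [-1.7, -0.5, 18.2]
width: 0.002
grip_force: 9.8
time_s: 34.45
position: [0.6131, -0.0825, 0.1274]
tcp_rot: [3.14, -0.003, 0.104]
force: [-4.4, -0.1, 8.8]
width: 0.002
grip_force: 3.8
time_s: 34.75
position: [0.6131, -0.0824, 0.1169]
tcp_rot: [3.141, -0.004, 0.104]
force: [2.6, 0.5, 3.8]
width: -0.0
grip_force: 1.9
shift units [-0.0022  0.0003  0.0006] turn units [ 0.0004 -0.0047  0.0003] | TCP f [ 0.0013 -0.0998] z 0.1169 w -0.0 F [2.6 0.5 3.8] t 34.75
time_s: 35.05
position: [0.615, -0.0825, 0.2]
tcp_rot: [3.139, -0.009, 0.104]
force: [1.9, 0.2, 0.6]
width: 0.003
grip_force: 0.0
time_s: 35.55
position: [0.4217, -0.2171, 0.1926]
tcp_rot: [-3.14, 0.005, 0.102]
force: [0.4, -0.1, -0.2]
width: 0.844
grip_force: 0.0
time_s: 35.85
position: [0.4039, -0.2491, 0.1933]
tcp_rot: [-3.14, 0.002, 0.1]
force: [0.9, 0.5, 0.3]
width: 1.0
grip_force: 0.0
shift units [-0.0293  0.0084  0.2472] turn units [-0.002   0.0026 -0.0042] | TCP f [-0.2241 -0.244 ] z 0.1933 w 1.0 F [0.9 0.5 0.3] t 35.85
lid [272.2 149. ] [ 0.6345 -0.0873  0.01  ] tri [ 0.6176 -0.0823  0.0865]
lid [333.9 237.3] [ 0.3758 -0.255   0.01  ] tri [ 0.381  -0.2552  0.0053]
lid f [ 0.0221 -0.107 ]
lid f [-0.2526 -0.247 ]
```

View pics/look9.png

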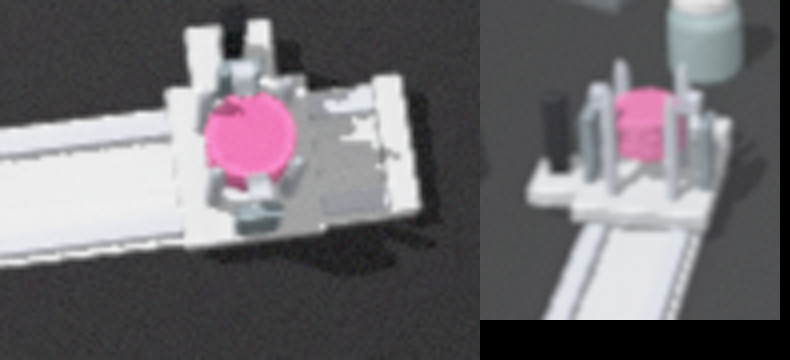

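```bash
python3 -m pendant '[[-0.029,0.008,0.08,0,0,-0.004],[-0.029,0.008,0.16,0,0,-0.004],[-0.029,0.008,0.22,0,0,-0.004],[-0.029,0.008,0.246,0,0,-0.004],[-0.029,0.008,0.246,0,0,-0.004]]' && python3 -m pendant '[[0,0,0,0,0,0],[0,0,0,0,0,0],[0,0,0,0,0,0],[0,0,0,0,0,0]]' && python3 go.py -.242 -.2488 .010;python3 - <<'E'
from h import *
c=cap('side')
print(proj(c,[.3866,-.2556,.006]), [ (r['box'],round(r['conf'],2)) for r in ctrl.regions_of('lid1','side')][:6])
E
```

```text
time_s: 36.45
position: [0.3873, -0.252, 0.0438]
tcp_rot: [-3.136, 0.005, 0.11]
force: [-0.3, -0.5, 0.8]
width: 0.995
grip_force: 0.0
time_s: 36.85
position: [0.3897, -0.2557, 0.0478]
tcp_rot: [3.14, -0.002, 0.107]
force: [0.6, -0.1, -0.6]
width: 0.997
grip_force: 0.0
shift units [-0.0054 -0.0007  0.0631] turn units [ 0.0021 -0.0025  0.0042] | TCP f [-0.2388 -0.2492] z 0.0478 w 0.997 F [ 0.6 -0.1 -0.6] t 36.85
[[295.09279672 188.5032963 ]] [([315.8, 193.5, 331.2, 208.1], 0.68), ([261.7, 169.3, 280.2, 181.5], 0.58), ([214.5, 189.7, 226.1, 191.0], 0.43), ([302.1, 169.2, 316.7, 180.3], 0.43), ([212.5, 175.1, 229.5, 187.4], 0.42), ([320.0, 180.0, 330.8, 193.0], 0.42)]
```

```bash
python3 -m pendant '[[-0.004,-0.001,0.03,0,0,0.004],[-0.004,-0.001,0.05,0,0,0.004],[-0.004,-0.001,0.062,0,0,0.004],[-0.004,-0.001,0.062,0,0,0.004],[-0.004,-0.001,0.062,0,0,0.004]]' && python3 -m pendant '[[0,0,0,0,0,0],[0,0,0,0,0,0],[0,0,0,0,0,0]]' && python3 go.py -.242 -.2488 .010 && python3 -m pendant '[[0,0,0,0,0,0],[0,0,0,0,0,0],[0,0,0,0,0,0],[0,0,0,0,0,0],[0,0,0,0,0,0]]' 0 && python3 -m pendant '[[0,0,0,0,0,0],[0,0,0,0,0,0]]'  && python3 go.py -.242 -.2488 .010
```

```text
time_s: 37.45
position: [0.3864, -0.2548, 0.0094]
tcp_rot: [-3.141, 0.0, 0.104]
force: [0.0, -0.3, 0.2]
width: 0.995
grip_force: 0.0
time_s: 37.75
position: [0.3867, -0.2551, 0.0099]
tcp_rot: [3.141, -0.001, 0.104]
force: [0.6, 0.3, -0.6]
width: 1.0
grip_force: 0.0
shift units [-0.0003  0.001  -0.0002] turn units [ 0.0007 -0.0009  0.0001] | TCP f [-0.2418 -0.2482] z 0.0099 w 1.0 F [ 0.6  0.3 -0.6] t 37.75
time_s: 38.25
position: [0.3866, -0.2552, 0.0103]
tcp_rot: [3.141, -0.0, 0.104]
force: [-1.4, 0.8, 6.3]
width: 0.673
grip_force: 62.7
time_s: 38.45
position: [0.3866, -0.2552, 0.0103]
tcp_rot: [3.141, -0.0, 0.104]
force: [-1.4, 0.2, 6.1]
width: 0.674
grip_force: 62.7
shift units [-0.0003  0.0009  0.0004] turn units [ 0.0008 -0.0002  0.0001] | TCP f [-0.2418 -0.2483] z 0.0103 w 0.674 F [-1.4  0.2  6.1] t 38.45
```

```bash
python3 -m pendant '[[0,0,-0.06,0,0,0],[0,0,-0.14,0,0,0],[0,0,-0.22,0,0,0],[0,0,-0.29,0,0,0],[0,0,-0.29,0,0,0]]' && python3 -m pendant '[[0.06,-0.04,0,0,0,0],[0.12,-0.08,0,0,0,0],[0.18,-0.11,0,0,0,0],[0.24,-0.15,0,0,0,0],[0.3,-0.18,0,0,0,0]]' && python3 -m pendant '[[0.05,-0.035,0,0,0,0],[0.103,-0.067,0,0,0,0],[0.103,-0.067,0,0,0,0],[0.103,-0.067,0,0,0,0],[0.103,-0.067,0,0,0,0]]' && python3 go.py 0 -.1 .152
```

```text
time_s: 38.95
position: [0.3908, -0.2574, 0.1901]
tcp_rot: [3.132, -0.011, 0.104]
force: [1.1, 0.4, 0.8]
width: 0.676
grip_force: 64.4
time_s: 39.45
position: [0.5544, -0.1267, 0.1821]
tcp_rot: [-3.14, 0.002, 0.105]
force: [0.2, -0.7, 0.3]
width: 0.675
grip_force: 64.4
time_s: 39.95
position: [0.61, -0.0837, 0.1821]
tcp_rot: [3.141, 0.003, 0.102]
force: [0.0, 0.7, -0.3]
width: 0.675
grip_force: 64.4
shift units [ 0.0034 -0.0014  0.0502] turn units [ 0.0006  0.0039 -0.0014] | TCP f [-0.002  -0.1008] z 0.1821 w 0.675 F [ 0.   0.7 -0.3] t 39.95
```

```bash
python3 -m pendant '[[0.001,-0.001,0.02,0,0,0],[0.001,-0.001,0.04,0,0,0],[0.001,-0.001,0.048,0,0,0],[0.001,-0.001,0.048,0,0,0],[0.001,-0.001,0.048,0,0,0]]' && python3 -m pendant '[[0,0,0,0,0,0],[0,0,0,0,0,0],[0,0,0,0,0,0],[0,0,0,0,0,0]]' && python3 go.py 0 -.1 .125
```

```text
time_s: 40.45
position: [0.6118, -0.082, 0.1544]
tcp_rot: [-3.142, 0.0, 0.104]
force: [-0.7, -0.4, -0.5]
width: 0.671
grip_force: 64.4
time_s: 40.85
position: [0.6122, -0.0818, 0.155]
tcp_rot: [3.141, -0.001, 0.104]
force: [-1.0, -0.3, -0.9]
width: 0.676
grip_force: 64.4
shift units [-0.0008  0.0015  0.05  ] turn units [ 0.0002 -0.0007  0.0003] | TCP f [ 0.0004 -0.0991] z 0.155 w 0.676 F [-1.  -0.3 -0.9] t 40.85
```

```bash
python3 -m pendant '[[-0.001,0.001,0.01,0,0,0],[-0.001,0.001,0.02,0,0,0],[-0.001,0.001,0.03,0,0,0],[-0.001,0.001,0.03,0,0,0]]' && python3 -m pendant '[[0,0,0.01,0,0,0],[0,0,0.02,0,0,0],[0,0,0.02,0,0,0],[0,0,0.02,0,0,0]]' && python3 go.py 0 -.1 .125 && python3 -m pendant '[[0,0,0,0,0,0],[0,0,0,0,0,0],[0,0,0,0,0,0],[0,0,0,0,0,0],[0,0,0,0,0,0]]' 1 && python3 -m pendant '[[0,0,-0.03,0,0,0],[0,0,-0.08,0,0,0],[0,0,-0.1,0,0,0],[0,0,-0.1,0,0,0]]' && python3 -m pendant '[[0,0,0,0,0,0],[0,0,0,0,0,0],[0,0,0,0,0,0],[0,0,0,0,0,0],[0,0,0,0,0,0]]' 0 && python3 -m pendant '[[0,0,0,0,0,0],[0,0,0,0,0,0],[0,0,0,0,0,0],[0,0,0,0,0,0],[0,0,0,0,0,0]]' && python3 go.py 0 -.1 .1165
```

```text
time_s: 41.25
position: [0.6102, -0.0824, 0.135]
tcp_rot: [-3.141, 0.003, 0.104]
force: [-0.7, -0.2, -0.6]
width: 0.673
grip_force: 64.4
time_s: 41.65
position: [0.612, -0.0823, 0.1248]
tcp_rot: [-3.141, -0.001, 0.104]
force: [0.8, 0.2, -0.6]
width: 0.674
grip_force: 64.5
shift units [-0.0004  0.0006 -0.0004] turn units [-0.0001 -0.0015  0.0003] | TCP f [ 0.0002 -0.0997] z 0.1248 w 0.674 F [ 0.8  0.2 -0.6] t 41.65
time_s: 42.15
position: [0.6113, -0.0825, 0.1247]
tcp_rot: [3.142, 0.0, 0.104]
force: [-0.8, 0.5, 0.4]
width: 0.997
grip_force: 0.0
time_s: 42.55
position: [0.6134, -0.0825, 0.1873]
tcp_rot: [3.14, -0.005, 0.104]
force: [0.2, 0.6, 0.3]
width: 1.001
grip_force: 0.0
time_s: 43.05
position: [0.6111, -0.0824, 0.184]
tcp_rot: [-3.141, 0.001, 0.104]
force: [1.0, -0.2, 0.4]
width: 0.143
grip_force: 0.0
time_s: 43.55
position: [0.6115, -0.0825, 0.1847]
tcp_rot: [3.142, -0.0, 0.104]
force: [0.1, -0.0, -0.1]
width: -0.003
grip_force: 0.0
shift units [0.0005 0.0004 0.1137] turn units [ 0.     -0.0001  0.0002] | TCP f [-0.0003 -0.0997] z 0.1847 w -0.003 F [ 0.1 -0.  -0.1] t 43.55
```

```bash
python3 -m pendant '[[0,0,0.02,0,0,0],[0,0,0.04,0,0,0],[0,0,0.06,0,0,0],[0,0,0.065,0,0,0]]' && python3 -m pendant '[[0,0,0.01,0,0,0],[0,0,0.02,0,0,0]]' && python3 -m pendant '[[0,0,0.01,0,0,0],[0,0,0.016,0,0,0]]' && python3 -m pendant '[[0,0,0.008,0,0,0],[0,0,0.014,0,0,0],[0,0,0.014,0,0,0],[0,0,0.014,0,0,0]]' && python3 go.py 0 -.1 .1165 && python3 -m pendant '[[0,0,-0.06,0,0,0],[0,0,-0.13,0,0,0],[0,0,-0.18,0,0,0]]' && python3 -m pendant '[[-0.07,0,0,0,0,0],[-0.14,0,0,0,0,0],[-0.21,0,0,0,0,0],[-0.28,0,0,0,0,0],[-0.33,0,0,0,0,0]]' 1 && python3 go.py .08 -.1 .22 ; python3 look.py a | grep lid
```

```text
time_s: 43.95
position: [0.6094, -0.0824, 0.1426]
tcp_rot: [-3.14, 0.005, 0.104]
force: [-0.5, -0.5, 0.2]
width: -0.005
grip_force: 0.0
time_s: 44.15
position: [0.6126, -0.0822, 0.1346]
tcp_rot: [3.141, -0.002, 0.104]
force: [-3.7, 0.0, 20.8]
width: -0.0
grip_force: 11.9
time_s: 44.35
position: [0.6135, -0.0823, 0.1279]
tcp_rot: [3.14, -0.003, 0.104]
force: [-5.7, -0.2, 14.7]
width: -0.001
grip_force: 8.1
time_s: 44.75
position: [0.6136, -0.0823, 0.117]
tcp_rot: [3.141, -0.005, 0.104]
force: [3.6, -0.0, 4.6]
width: 0.003
grip_force: 2.2
shift units [-0.003   0.0003  0.0009] turn units [ 0.0005 -0.006   0.0003] | TCP f [ 0.0018 -0.0998] z 0.117 w 0.003 F [ 3.6 -0.   4.6] t 44.75
time_s: 45.05
position: [0.6108, -0.0825, 0.2247]
tcp_rot: [-3.141, 0.002, 0.104]
force: [1.3, 0.3, 0.9]
width: 0.004
grip_force: 0.0
time_s: 45.55
position: [0.4099, -0.1033, 0.2219]
tcp_rot: [-3.14, 0.006, 0.102]
force: [0.3, -0.1, -0.2]
width: 0.847
grip_force: 0.0
shift units [0.4716 0.     0.0005] turn units [-0.0014  0.0072 -0.0017] | TCP f [-0.203  -0.0996] z 0.2219 w 0.847 F [ 0.3 -0.1 -0.2] t 45.55
lid [272.1 149.6] [ 0.633  -0.0871  0.01  ] tri [ 0.6175 -0.0824  0.081 ]
lid f [ 0.0206 -0.1066]
```

View pics/looka.png

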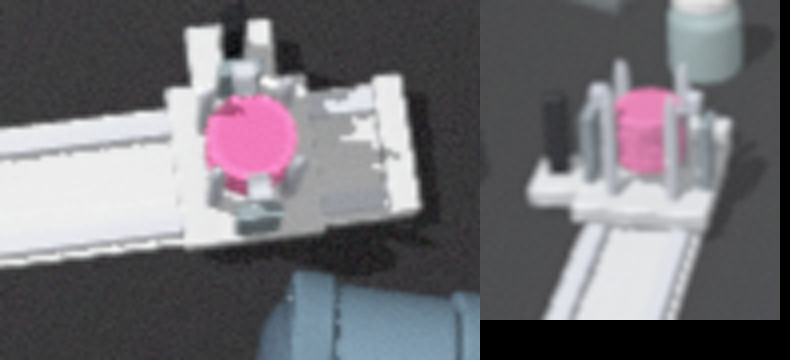

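```bash
python3 -m pendant '[[0.07,0,0,0,0,0],[0.14,0,0,0,0,0],[0.22,0,0,0,0,0],[0.3,0,0,0,0,0],[0.37,0,0,0,0,0]]' && python3 -m pendant '[[0.06,0,0,0,0,0],[0.08,0,0,0,0,0],[0.08,0,0,0,0,0],[0.08,0,0,0,0,0],[0.08,0,0,0,0,0]]' && python3 go.py .08 -.1 .092
```

```text
time_s: 46.15
position: [0.6373, -0.0796, 0.2222]
tcp_rot: [-3.141, 0.002, 0.104]
force: [0.3, 0.3, -0.2]
width: 1.003
grip_force: 0.0
time_s: 46.65
position: [0.6818, -0.0754, 0.223]
tcp_rot: [3.141, 0.002, 0.103]
force: [-0.1, -0.0, 0.7]
width: 0.991
grip_force: 0.0
shift units [ 0.0165 -0.      0.2184] turn units [ 0.0002  0.0026 -0.0004] | TCP f [ 0.0704 -0.1   ] z 0.223 w 0.991 F [-0.1 -0.   0.7] t 46.65
```

```bash
python3 -m pendant '[[0.014,0,0.02,0,0,0],[0.014,0,0.08,0,0,0],[0.014,0,0.16,0,0,0],[0.014,0,0.215,0,0,0],[0.014,0,0.215,0,0,0]]' && python3 -m pendant '[[0,0,0,0,0,0],[0,0,0,0,0,0],[0,0,0,0,0,0],[0,0,0,0,0,0]]' && python3 go.py .08 -.1 .092 && python3 -m pendant '[[0,0,0,0,0,0],[0,0,0,0,0,0],[0,0,0,0,0,0],[0,0,0,0,0,0],[0,0,0,0,0,0]]' 0 && python3 -m pendant '[[0,0,0,0,0,0],[0,0,0,0,0,0],[0,0,0,0,0,0],[0,0,0,0,0,0]]' && python3 go.py .08 .1 .092
```

```text
time_s: 47.15
position: [0.6853, -0.0745, 0.0872]
tcp_rot: [-3.14, 0.014, 0.104]
force: [-2.2, -0.6, -0.6]
width: 1.005
grip_force: 0.0
time_s: 47.55
position: [0.6931, -0.0741, 0.0973]
tcp_rot: [3.141, -0.004, 0.104]
force: [0.3, -0.0, 0.2]
width: 1.001
grip_force: 0.0
shift units [-0.0029  0.0002  0.0088] turn units [ 0.001  -0.0053  0.    ] | TCP f [ 0.0817 -0.0999] z 0.0973 w 1.001 F [ 0.3 -0.   0.2] t 47.55
time_s: 48.05
position: [0.6913, -0.0741, 0.0947]
tcp_rot: [-3.142, 0.0, 0.104]
force: [1.6, 0.3, 0.8]
width: 0.179
grip_force: 60.0
time_s: 48.45
position: [0.6913, -0.0741, 0.0947]
tcp_rot: [-3.142, 0.0, 0.104]
force: [-1.1, -0.9, 0.8]
width: 0.182
grip_force: 59.9
shift units [ 1.000e-04 -3.329e-01  4.500e-03] turn units [-0.      0.0003  0.0001] | TCP f [ 0.0799 -0.0997] z 0.0947 w 0.182 F [-1.1 -0.9  0.8] t 48.45
```

```bash
python3 -m pendant '[[0,-0.02,0,0,0,0],[0,-0.05,0,0,0,0],[0,-0.08,0,0,0,0],[0,-0.11,0,0,0,0],[0,-0.14,0,0,0,0]]' && python3 -m pendant '[[0,-0.03,0,0,0,0],[0,-0.06,0,0,0,0],[0,-0.09,0,0,0,0],[0,-0.12,0,0,0,0],[0,-0.14,0,0,0,0]]' && python3 go.py .08 .1 .092 && python3 -m pendant '[[0,-0.015,0,0,0,0],[0,-0.03,0,0,0,0],[0,-0.045,0,0,0,0],[0,-0.053,0,0,0,0],[0,-0.053,0,0,0,0]]' && python3 -m pendant '[[0,0,0,0,0,0],[0,0,0,0,0,0],[0,0,0,0,0,0]]' && python3 go.py .08 .1 .092
```

```text
time_s: 48.95
position: [0.6824, 0.0116, 0.0947]
tcp_rot: [-3.141, 0.0, 0.105]
force: [0.1, -1.8, 1.0]
width: 0.177
grip_force: 60.1
time_s: 49.45
position: [0.6735, 0.0965, 0.0947]
tcp_rot: [-3.14, -0.0, 0.106]
force: [-1.3, -0.5, 1.2]
width: 0.176
grip_force: 60.2
shift units [ 0.0004 -0.047   0.0046] turn units [-0.0023 -0.0001  0.0028] | TCP f [0.0798 0.0718] z 0.0947 w 0.176 F [-1.3 -0.5  1.2] t 49.45
time_s: 49.95
position: [0.6704, 0.1257, 0.0947]
tcp_rot: [-3.141, 0.0, 0.104]
force: [-3.6, 1.3, 1.9]
width: 0.179
grip_force: 60.3
time_s: 50.25
position: [0.6705, 0.1249, 0.0947]
tcp_rot: [-3.141, 0.0, 0.104]
force: [-1.4, 1.2, 1.6]
width: 0.176
grip_force: 60.3
shift units [0.0003 0.0007 0.0045] turn units [-0.0009  0.0004  0.0001] | TCP f [0.0798 0.1004] z 0.0947 w 0.176 F [-1.4  1.2  1.6] t 50.25
```

```bash
python3 -m pendant '[[0,0,0,0,0,0],[0,0,0,0,0,0],[0,0,0,0,0,0],[0,0,0,0,0,0],[0,0,0,0,0,0]]' 1 && python3 -m pendant '[[0,0,-0.06,0,0,0],[0,0,-0.14,0,0,0],[0,0,-0.21,0,0,0],[0,0,-0.21,0,0,0]]' && python3 -m pendant '[[-0.05,0.06,0,0,0,0],[-0.1,0.12,0,0,0,0],[-0.15,0.17,0,0,0,0],[-0.2,0.23,0,0,0,0],[-0.25,0.28,0,0,0,0]]' && python3 -m pendant '[[-0.05,0.06,0,0,0,0],[-0.1,0.12,0,0,0,0],[-0.15,0.17,0,0,0,0],[-0.2,0.23,0,0,0,0],[-0.2,0.23,0,0,0,0]]' && python3 -m pendant '[[0,0,0,0,0,0],[0,0,0,0,0,0],[0,0,0,0,0,0]]' && python3 look.py b | grep lid; python3 - <<'E'
import cv2,numpy as np
t=cv2.imread('pics/topb.png')[110:300,85:345];s=cv2.imread('pics/sideb.png')[145:310,125:285]
o=np.zeros((570,800,3),'u1');a=cv2.resize(t,(480,351));o[:351,:480]=a
o[:330,480:]=cv2.resize(s,(320,330))
z=cv2.resize(cv2.imread('pics/topb.png')[115:185,150:255],None,fx=3,fy=3,interpolation=2);o[355:565,:315]=z
z=cv2.resize(cv2.imread('pics/sideb.png')[195:270,170:250],None,fx=3,fy=3,interpolation=2);o[340:565,480:720]=z
cv2.imwrite('pics/fin.png',np.clip(o.astype(float)**.75*4,0,255).astype('u1'))
E
```

```text
time_s: 50.75
position: [0.6709, 0.1245, 0.0947]
tcp_rot: [3.142, -0.0, 0.104]
force: [-0.1, 1.0, 0.5]
width: 0.995
grip_force: 0.0
time_s: 51.15
position: [0.6757, 0.1266, 0.23]
tcp_rot: [-3.14, -0.016, 0.104]
force: [0.4, 1.4, -0.2]
width: 1.002
grip_force: 0.0
time_s: 51.65
position: [0.5376, -0.0604, 0.2204]
tcp_rot: [3.141, 0.0, 0.103]
force: [0.1, 0.0, -0.2]
width: 1.0
grip_force: 0.0
time_s: 52.15
position: [0.4288, -0.2147, 0.2201]
tcp_rot: [3.139, 0.004, 0.091]
force: [0.2, 0.6, 0.3]
width: 0.997
grip_force: 0.0
time_s: 52.45
position: [0.4349, -0.206, 0.2207]
tcp_rot: [-3.141, -0.001, 0.107]
force: [-0.6, -0.2, 0.5]
width: 0.997
grip_force: 0.0
lid [198.4 158.8] [0.6101 0.1265 0.01  ] tri [0.5963 0.1182 0.0813]
lid f [0.0199 0.1082]
```

View pics/fin.png

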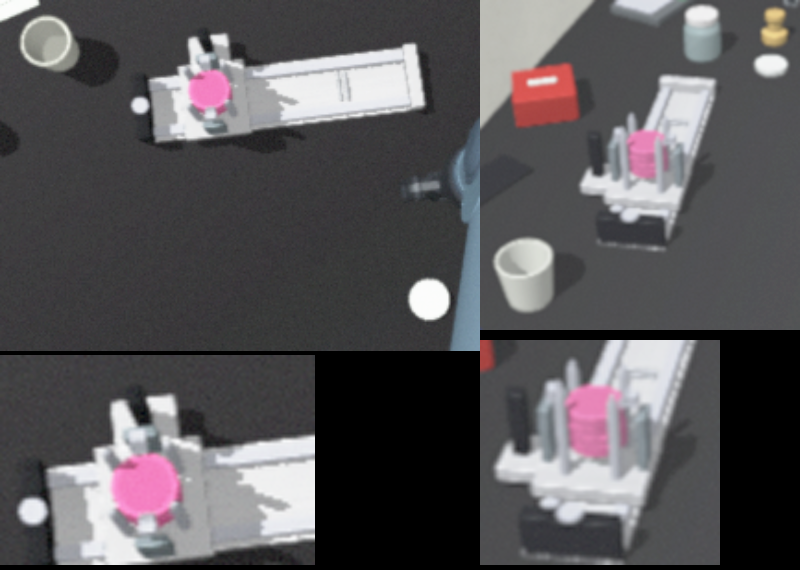

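```bash
python3 -c "
from cell import ctrl
print(ctrl.finish_job())"
```

```text
the job is handed in; nothing more can be done
None
```

The feeder is ready and handed in at about 52 s on the robot's clock: I slid the empty carrier to the loading station, pressed all four pink lids down past both catches, then slid the loaded carrier into the feed station and let go; the cup, jar and fitting were not touched.

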